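# Set up a two-storey kiln load

## Robot

A 7-joint arm with a two-finger parallel gripper is mounted at the origin on a cart in front of the work surface, level with it; the furniture and walls round the work are solid. World frame = base frame: x ahead of the robot, y to its left, z up, the work surface at z = 0. Lengths are in m, angles in rad, forces in N, time in s.
With the tool pointing down it reaches from about 0.425 to 0.875 m from the base axis. Payload 4.7 kg.
Tool frame: the origin (TCP) lies at the very end of the fingers, on their centre line; the grasp point (between the pads) lies 19 mm behind it; z points along the fingers, y is the direction in which the jaws open and shut (so a half turn about z gives the same grasp; the last joint's range is limited). The gripper opens to 85 mm and grips with 20 to 120 N. Pads are 22 mm wide; open, the fingers measure 114 mm over their backs; the gripper's body (76 mm by 85 mm) begins 54 mm behind the grasp point. The pads swing forward as they close: fully open they stand 13 mm farther back than shut.
Start: joints at [1.121, 0.321, -0.07, 1.45, 0.023, 1.371, -0.057], TCP at [0.291, -0.581, 0.231] pointing down, gripper open.
Joint ranges: [-2.86, 2.86], [-0.3, 2.09], [-1.38, 1.24], [0.06, 2.45], [-1.56, 4.7], [0.09, 2.05], [-2.69, 2.69]. Speed limits (rad/s): [2.57, 2.57, 3.14, 3.14, 3.14, 3.14, 3.14].

## Interface

Orientations are given as a unit quaternion [x, y, z, w].
In Python, from workcell import ctrl gives the robot as it stands.
- The arm moves only by the tool carry_out, never from a script. Its argument "series" is a list of rows, each a list of 5 numbers: the shift along the tool's x, y, z in mm, then the turn about the tool's z in rad, then the finger opening in mm, from 0 to 85.4. A call has 1 to 10 rows; each row shifts and turns the commanded pose from where the row before left it, along the tool's axes as they then stand; what a row does not reach is not made up. A row lasts 1/12 s, in which the tool goes at most 41.7 mm and 7.16 degrees, less where a joint would pass 70% of its speed; a pose out of reach is approached as far as the arm can. A call with a gripper value outside its range is refused whole. The fingers move at their own pace and stop on an object; "grip_force" is the grip in N (left out, the last holds). Time passes only in rows, so rows that do not move let the fingers close. It gives the time, the measured TCP pose, the force and the opening at its end, in the units of the state.
- ctrl.state(): the state, without advancing time (a new reading comes with each control period).
- ctrl.get_image(name): name is "scene" or "top" or "wrist"; returns (picture, depth): 480x640x3 uint8, red, green, blue; 480x640 float32, m along the optical axis (not along the pixel's ray), 0 where there is no reading.
- ctrl.camera_info(name): a dict with "fov_y" (degrees; the focal length in pixels is half the picture's height over the tangent of half this angle, whatever the lens; pixels are square), "cx", "cy" (the principal point, pixels), "dist" ([k1, k2, p1, p2, k3] as OpenCV has them; the pictures are not rectified), "view" (4x4, takes a point from world to camera coordinates). Camera axes: x right, y down, z forward; pixel columns grow to the right and rows downward; lengths in m; the calibration is good to about 2 mm. A picture is of the moment at which its call begins: read the wrist's pose just before it. camera_info takes no time and is no camera call; for the wrist camera it gives the pose at the moment of the call.
- ctrl.hand_in(): hands the job in, once; it reports no verdict.
Trained networks look in the newest picture that a camera, given by its name, has taken for a name from the list of things; names that differ only in an ending like _2 or _b are one class to them, and where a whole thing is asked for, a point or a joint stands for the part that bears it (a point fixed in the world has none). Each returns a list of dicts, best first, with "score" (0 to 1); they miss things now and then, are a little off and sometimes report something else, mostly with a low value. They report only what shows in the picture. A call takes as long as a camera call.
- ctrl.regions_of(camera, label): "pixels" (480x640 bool, what is visible of it) and "xy" ([column, row] as shares, 0 to 1, of the picture: columns of its width, rows of its height, amid what is visible of it).
- ctrl.landmark_of(camera, label): "xy" ([column, row] as shares, 0 to 1, of the picture: columns of its width, rows of its height: a listed point, or the origin of a listed thing).
The state is a dict: "time": time; "joint_positions": joint angles; "qd": joint speeds; "joint_torque": joint torques, N m; "tool_pos": TCP position; "tool_rot": TCP orientation; "contact_force": force on the tool from outside, world axes, zero at the start; "torque": the same for the moment, N m; "finger_gap": finger opening in m.
Only numpy, scipy, OpenCV 4.12 (cv2) and the standard library are available. Lean on these libraries where they do the work, as an engineer would, in place of code of your own. Each camera call takes 0.05 s, during which the arm holds its last target.

## Task

Set up this firing on the open kiln base: lay the red glass flat on the square of kiln paper, and stand one tall prop upright in each of the three recesses of the hearth, in whichever order you like. When all of that is in place, lay the upper kiln shelf level on the three props, centred over the hearth and with its long side along the hearth's long side, without its touching the glass. Leave the two short props and the amber glass where they are, and let everything rest free.

Things in the scene. Friction and masses are not known exactly. Their poses are not given: they have to be found in the camera images.
- kiln_base: fixed kiln base, hood off: grey tray 226 x 176 mm with a sand-coloured hearth, top at z = 36 mm. Origin: centre of its underside on the worktop; x along its length, roughly away from the robot, z up. Three round recesses 40 mm wide, 4 mm deep (floor z = 32), centres (x, y) = (-70, 0), (70, -30), (70, 30) mm. A bright white 76 mm square of thin kiln paper is fixed at (0, 0)
- kiln_shelf: loose kiln shelf lying on the worktop: buff ceramic plate, 180 x 96 x 14 mm, about 0.45 kg. Origin: centre of its underside, at mid-plate; x along its length, y across, z up. A finger notch 48 mm long, 17 mm deep in the middle of each long side leaves it 62 mm wide there, to be gripped along y. Same both ways round
- tall_prop_1: upright tubular kiln prop of buff ceramic, a cylinder 28 mm in diameter with a 15 mm dark bore in its top; one of the three tall ones, all alike, 55 mm high. Origin: centre of its underside, z up its axis
- tall_prop_2: upright tubular kiln prop of buff ceramic, a cylinder 28 mm in diameter with a 15 mm dark bore in its top; one of the three tall ones, all alike, 55 mm high. Origin: centre of its underside, z up its axis
- tall_prop_3: upright tubular kiln prop of buff ceramic, a cylinder 28 mm in diameter with a 15 mm dark bore in its top; one of the three tall ones, all alike, 55 mm high. Origin: centre of its underside, z up its axis
- short_prop_1: upright tubular kiln prop of buff ceramic, a cylinder 28 mm in diameter with a 15 mm dark bore in its top; one of the two short ones, 35 mm high. Origin: centre of its underside, z up its axis. Not needed: leave it alone
- short_prop_2: upright tubular kiln prop of buff ceramic, a cylinder 28 mm in diameter with a 15 mm dark bore in its top; one of the two short ones, 35 mm high. Origin: centre of its underside, z up its axis. Not needed: leave it alone
- red_glass: loose square of red fused glass, about 52 x 52 mm, 6 mm thick, with slightly wavy edges. Origin: centre of its underside; x and y parallel to its sides, z up. It can be gripped across either way
- amber_glass: loose square of amber (orange) fused glass, about 47 x 46 x 6 mm; origin and axes as for the red one. Not needed: leave it alone

How it is judged:
On the way, in this order (a step that is already met when the one before it is completed fails the run):
1. the red glass lies flat on the kiln paper and a tall prop stands in each of the three recesses, all released, before the shelf comes over them (x of red_glass in the frame of kiln_base between -0.014 and 0.014 m and y of red_glass in the frame of kiln_base between -0.014 and 0.014 m and z of red_glass in the frame of kiln_base between 0.033 and 0.039 m and angle between red_glass's own z axis and vertical below 0.06 rad and z of tall_prop_1 in the frame of kiln_base between 0.0295 and 0.0345 m and angle between each of tall_prop_1, tall_prop_2, tall_prop_3's own z axis and vertical below 0.05 rad and ((x of tall_prop_1 in the frame of kiln_base between -0.079 and -0.061 m and y of tall_prop_1 in the frame of kiln_base between -0.009 and 0.009 m) or (x of tall_prop_1 in the frame of kiln_base between 0.061 and 0.079 m and y of tall_prop_1 in the frame of kiln_base between -0.039 and -0.021 m) or (x of tall_prop_1 in the frame of kiln_base between 0.061 and 0.079 m and y of tall_prop_1 in the frame of kiln_base between 0.021 and 0.039 m)) and z of tall_prop_2 in the frame of kiln_base between 0.0295 and 0.0345 m and ((x of tall_prop_2 in the frame of kiln_base between -0.079 and -0.061 m and y of tall_prop_2 in the frame of kiln_base between -0.009 and 0.009 m) or (x of tall_prop_2 in the frame of kiln_base between 0.061 and 0.079 m and y of tall_prop_2 in the frame of kiln_base between -0.039 and -0.021 m) or (x of tall_prop_2 in the frame of kiln_base between 0.061 and 0.079 m and y of tall_prop_2 in the frame of kiln_base between 0.021 and 0.039 m)) and z of tall_prop_3 in the frame of kiln_base between 0.0295 and 0.0345 m and ((x of tall_prop_3 in the frame of kiln_base between -0.079 and -0.061 m and y of tall_prop_3 in the frame of kiln_base between -0.009 and 0.009 m) or (x of tall_prop_3 in the frame of kiln_base between 0.061 and 0.079 m and y of tall_prop_3 in the frame of kiln_base between -0.039 and -0.021 m) or (x of tall_prop_3 in the frame of kiln_base between 0.061 and 0.079 m and y of tall_prop_3 in the frame of kiln_base between 0.021 and 0.039 m)) and contact force between each of tall_prop_1, tall_prop_2, tall_prop_3, red_glass and the fingers below 0.05 N and not (x of kiln_shelf in the frame of kiln_base between -0.015 and 0.015 m and y of kiln_shelf in the frame of kiln_base between -0.015 and 0.015 m and z of kiln_shelf in the frame of kiln_base between 0.084 and 0.09 m and angle between kiln_shelf's own z axis and vertical below 0.025 rad and angle between the x axis of kiln_shelf and the x axis of kiln_base, either way round below 0.14 rad) and contact force between kiln_shelf and tall_prop_1 below 0.05 N and contact force between kiln_shelf and tall_prop_2 below 0.05 N and contact force between kiln_shelf and tall_prop_3 below 0.05 N), for 0.2 s.
2. the upper shelf lies level on the three props, released (x of red_glass in the frame of kiln_base between -0.014 and 0.014 m and y of red_glass in the frame of kiln_base between -0.014 and 0.014 m and z of red_glass in the frame of kiln_base between 0.033 and 0.039 m and angle between red_glass's own z axis and vertical below 0.06 rad and z of tall_prop_1 in the frame of kiln_base between 0.0295 and 0.0345 m and angle between each of tall_prop_1, tall_prop_2, tall_prop_3's own z axis and vertical below 0.05 rad and ((x of tall_prop_1 in the frame of kiln_base between -0.079 and -0.061 m and y of tall_prop_1 in the frame of kiln_base between -0.009 and 0.009 m) or (x of tall_prop_1 in the frame of kiln_base between 0.061 and 0.079 m and y of tall_prop_1 in the frame of kiln_base between -0.039 and -0.021 m) or (x of tall_prop_1 in the frame of kiln_base between 0.061 and 0.079 m and y of tall_prop_1 in the frame of kiln_base between 0.021 and 0.039 m)) and z of tall_prop_2 in the frame of kiln_base between 0.0295 and 0.0345 m and ((x of tall_prop_2 in the frame of kiln_base between -0.079 and -0.061 m and y of tall_prop_2 in the frame of kiln_base between -0.009 and 0.009 m) or (x of tall_prop_2 in the frame of kiln_base between 0.061 and 0.079 m and y of tall_prop_2 in the frame of kiln_base between -0.039 and -0.021 m) or (x of tall_prop_2 in the frame of kiln_base between 0.061 and 0.079 m and y of tall_prop_2 in the frame of kiln_base between 0.021 and 0.039 m)) and z of tall_prop_3 in the frame of kiln_base between 0.0295 and 0.0345 m and ((x of tall_prop_3 in the frame of kiln_base between -0.079 and -0.061 m and y of tall_prop_3 in the frame of kiln_base between -0.009 and 0.009 m) or (x of tall_prop_3 in the frame of kiln_base between 0.061 and 0.079 m and y of tall_prop_3 in the frame of kiln_base between -0.039 and -0.021 m) or (x of tall_prop_3 in the frame of kiln_base between 0.061 and 0.079 m and y of tall_prop_3 in the frame of kiln_base between 0.021 and 0.039 m)) and x of kiln_shelf in the frame of kiln_base between -0.015 and 0.015 m and y of kiln_shelf in the frame of kiln_base between -0.015 and 0.015 m and z of kiln_shelf in the frame of kiln_base between 0.084 and 0.09 m and angle between kiln_shelf's own z axis and vertical below 0.025 rad and angle between the x axis of kiln_shelf and the x axis of kiln_base, either way round below 0.14 rad and contact force between kiln_shelf and the fingers below 0.05 N), for 0.2 s.
At the end, for the whole second after the job is handed in: Red glass flat, within 14 mm of the paper's centre along each side; a tall prop upright on the floor of each recess (within 9 mm of its centre); the shelf resting on the props, level within 0.025 rad, centred within 15 mm each way, aligned within 0.14 rad; all released and at rest (all of step 2 and linear speed of each of tall_prop_1, tall_prop_2, tall_prop_3, red_glass, kiln_shelf below 0.01 m/s and angular speed of each of tall_prop_1, tall_prop_2, tall_prop_3, red_glass, kiln_shelf below 0.1 rad/s and contact force between each of tall_prop_1, tall_prop_2, tall_prop_3, red_glass and the fingers below 0.05 N); the robot touches nothing.
It fails at once if a short prop or the amber glass is moved by more than 15 mm or tipped over (distance of any of short_prop_1, short_prop_2, amber_glass from where it was at the start of the episode above 0.015 m or angle between any of short_prop_1, short_prop_2, amber_glass's own z axis and vertical above 0.5 rad).
It fails at once if the kiln shelf touches the red glass (contact force between kiln_shelf and red_glass above 0.3 N).
It also fails if it takes over 120 s, if anything falls off the work surface, if the arm or the gripper's body presses on something with over 40 N, if the wrist force passes 120 N, or if a joint passes its speed limit or range.

## Working session

There is one attempt and no reset: what is moved stays moved. The work goes in short steps, Python scripts to look and compute and a tool call to move; the robot and the scene stay as the last step left them, time stands still between calls to the robot, and variables do not carry over. Pictures are saved under pics/ and viewed, and the job is handed in when it is done.

Besides the shell and the picture viewer there is one more tool, called as name(argument=value, ...), one argument or row to a line, values as JSON. carry_out: Moves the arm, as the interface text tells. Its arguments: {"type":"object","properties":{"series":{"type":"array","items":{"type":"array","items":{"type":"number"}}},"grip_force":{"type":"number"}},"required":["series"]}

```bash
ls; mkdir -p pics; cat > h.py <<'E'
import numpy as np, cv2
from workcell import ctrl
def save(img,n): cv2.imwrite('pics/'+n, cv2.cvtColor(img,cv2.COLOR_RGB2BGR))
def K(ci):
    f=240/np.tan(np.radians(ci['fov_y'])/2)
    return np.array([[f,0,ci['cx']],[0,f,ci['cy']],[0,0,1.]]), np.array(ci['dist'],float)
def ray(ci,uv):
    k,d=K(ci); p=cv2.undistortPoints(np.array(uv,float).reshape(-1,1,2),k,d).reshape(-1,2)
    return np.c_[p,np.ones(len(p))]
def plane(ci,uv,z):
    "intersect pixel rays with world plane z"
    V=np.array(ci['view']); R=V[:3,:3]; c=-R.T@V[:3,3]
    r=ray(ci,uv)@R
    s=(z-c[2])/r[:,2]
    return c+r*s[:,None]
def world(ci,uv,dep):
    V=np.array(ci['view']); R=V[:3,:3]; c=-R.T@V[:3,3]
    return c+(ray(ci,uv)*np.array(dep)[:,None])@R
def proj(ci,P):
    V=np.array(ci['view']); k,d=K(ci)
    rv,_=cv2.Rodrigues(V[:3,:3])
    return cv2.projectPoints(np.array(P,float).reshape(-1,1,3),rv,V[:3,3],k,d)[0].reshape(-1,2)
E
python3 - <<'E'
from h import *
np.set_printoptions(precision=4,suppress=True)
print(ctrl.state())
for n in ['scene','top','wrist']:
    im,d=ctrl.get_image(n); save(im,n+'0.png'); np.save(n+'0.npy',d)
    ci=ctrl.camera_info(n); print(n,ci)
E
```

```text
pics
{'time': 0.0, 'joint_positions': array([ 1.1211,  0.3218, -0.0701,  1.4517,  0.0226,  1.3708, -0.0569]), 'qd': array([-0.0012, -0.0014,  0.0014,  0.0002, -0.0017, -0.0003,  0.0011]), 'joint_torque': array([ -0.0004, -49.3579,  -0.3819, -31.4331,   0.0131,   0.0114,
         0.    ]), 'tool_pos': array([ 0.2905, -0.5809,  0.2302]), 'tool_rot': array([ 0.9732,  0.2298, -0.0003, -0.0009]), 'contact_force': array([-0.4154, -0.3705,  0.3845]), 'torque': array([-0.0124, -0.014 ,  0.014 ]), 'finger_gap': 0.08533423577384679}
scene {'fov_y': 43.766567568747504, 'cx': 321.82353965851945, 'cy': 236.52267013255278, 'dist': array([-0.1905,  0.    ,  0.    ,  0.    ,  0.    ]), 'view': array([[-0.8607, -0.5088,  0.0167,  0.4254],
       [-0.2516,  0.3967, -0.8828,  0.1689],
       [ 0.4425, -0.7641, -0.4694,  1.2771],
       [ 0.    ,  0.    ,  0.    ,  1.    ]])}
top {'fov_y': 50.71981426101133, 'cx': 315.3993830119261, 'cy': 235.65084909074267, 'dist': array([-0.1148,  0.    ,  0.    ,  0.    ,  0.    ]), 'view': array([[-0.0229, -0.9997, -0.011 ,  0.0078],
       [-0.9898,  0.0242, -0.1405,  0.5005],
       [ 0.1407,  0.0076, -0.99  ,  1.0582],
       [ 0.    ,  0.    ,  0.    ,  1.    ]])}
wrist {'fov_y': 66.69094308847372, 'cx': 317.41361463203333, 'cy': 235.85167688490628, 'dist': array([-0.0186,  0.    ,  0.    ,  0.    ,  0.    ]), 'view': array([[ 0.4483, -0.8939, -0.0018, -0.6507],
       [-0.8633, -0.4335,  0.2584, -0.034 ],
       [-0.2318, -0.1143, -0.966 ,  0.3769],
       [ 0.    ,  0.    ,  0.    ,  1.    ]])}
```

View pics/top0.png

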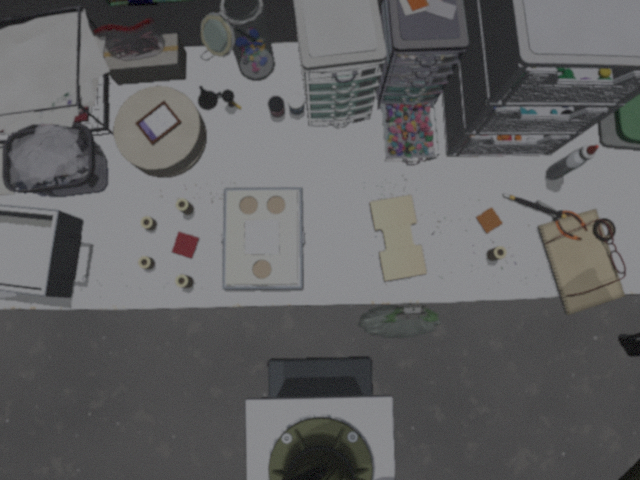

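View pics/scene0.png

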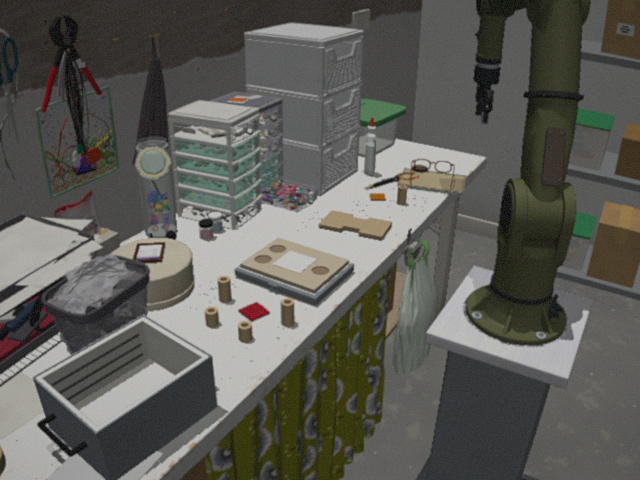

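View pics/wrist0.png

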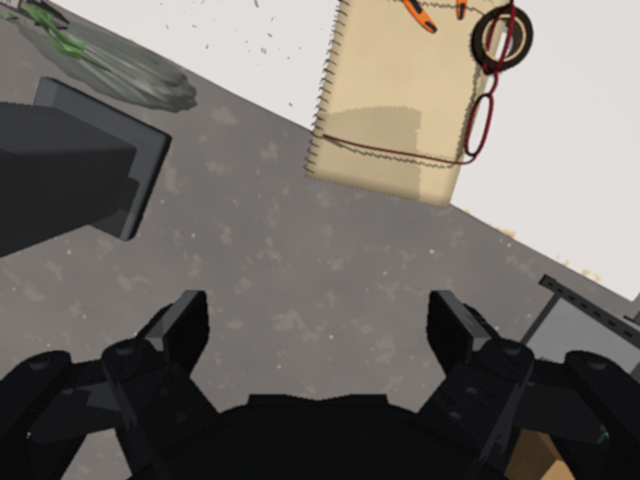

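The top view shows the base at about (262,238) and the shelf at (398,237). The red glass is at (185,245) and the amber glass at (488,219). Four props stand on the left at (185,205), (148,223), (147,262) and (185,281), and one stands on the right at (497,254). Next I'll measure them.

```bash
python3 - <<'E'
from h import *
np.set_printoptions(precision=4,suppress=True)
ci=ctrl.camera_info('top'); d=np.load('top0.npy'); im=cv2.imread('pics/top0.png')
for c in [(185,205),(148,223),(147,262),(185,281),(497,254)]:
    u,v=np.meshgrid(np.arange(c[0]-14,c[0]+15),np.arange(c[1]-16,c[1]+17)); u=u.ravel();v=v.ravel()
    P=world(ci,np.c_[u,v],d[v,u]); 
    h=P[:,2]; m=h>0.015
    top=h>np.percentile(h[m],70)-0.006
    print(c, 'n',m.sum(),'heights',np.percentile(h[m],[50,80,95]),'table',np.median(h[~m]), 'top xy',P[top&m][:,:2].mean(0))
for n in ['kiln_base','kiln_shelf','red_glass','amber_glass','tall_prop_1','short_prop_1']:
    r=ctrl.landmark_of('top',n)
    for q in r[:6]:
        uv=np.array(q['xy'])*[640,480]; print(n,round(q['score'],2),uv,plane(ci,[uv],0.0)[0])
E
```

```text
(185, 205) n 204 heights [0.0521 0.057  0.0593] table 0.0015206963159819509 top xy [0.5657 0.2726]
(148, 223) n 170 heights [0.0336 0.0364 0.039 ] table 0.0011883040592701732 top xy [0.5336 0.3549]
(147, 262) n 160 heights [0.0332 0.0364 0.0395] table 0.0008403403477357241 top xy [0.4488 0.3588]
(185, 281) n 201 heights [0.0528 0.057  0.0585] table 0.000971133559220072 top xy [0.4058 0.2719]
(497, 254) n 220 heights [0.0524 0.0569 0.0589] table 0.0015671728294204268 top xy [ 0.4496 -0.3867]
kiln_base 0.8 [262.784 241.2  ] [0.4959 0.114  0.    ]
kiln_shelf 0.94 [397.376 239.28 ] [ 0.4929 -0.1864  0.    ]
red_glass 0.58 [181.696 241.2  ] [0.5003 0.2976 0.    ]
red_glass 0.45 [266.368 239.904] [0.4986 0.1059 0.    ]
amber_glass 0.77 [491.072 220.08 ] [ 0.5314 -0.4021  0.    ]
tall_prop_1 0.73 [188.992 282.192] [0.4078 0.28   0.    ]
tall_prop_1 0.72 [190.208 210.912] [0.5692 0.279  0.    ]
tall_prop_1 0.56 [489.792 251.808] [ 0.4594 -0.394   0.    ]
short_prop_1 0.66 [145.408 261.792] [0.4554 0.3805 0.    ]
short_prop_1 0.56 [149.888 224.112] [0.5413 0.3721 0.    ]
```

```bash
python3 - <<'E'
import cv2
im=cv2.imread('pics/top0.png')
cv2.imwrite('pics/top0a.png',cv2.resize(im[170:310,120:310],None,fx=4,fy=4,interpolation=cv2.INTER_CUBIC))
cv2.imwrite('pics/top0b.png',cv2.resize(im[170:310,350:530],None,fx=4,fy=4,interpolation=cv2.INTER_CUBIC))
E
```

```text
(no output)
```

View pics/top0a.png

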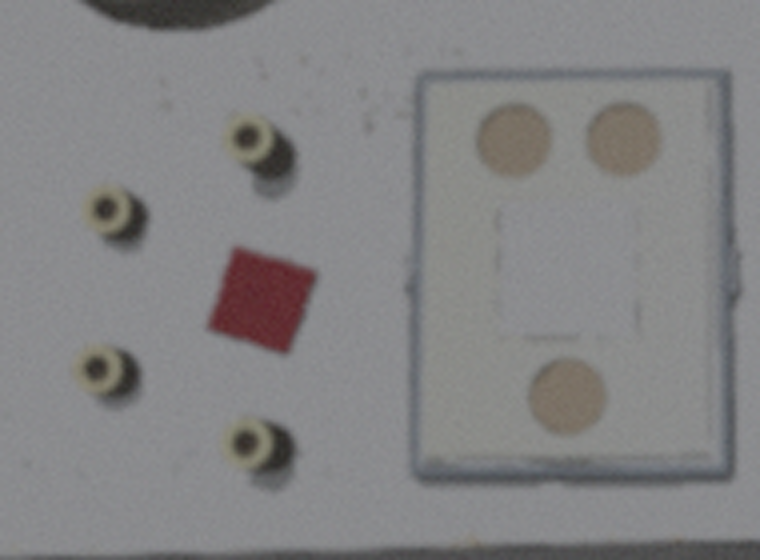

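View pics/top0b.png

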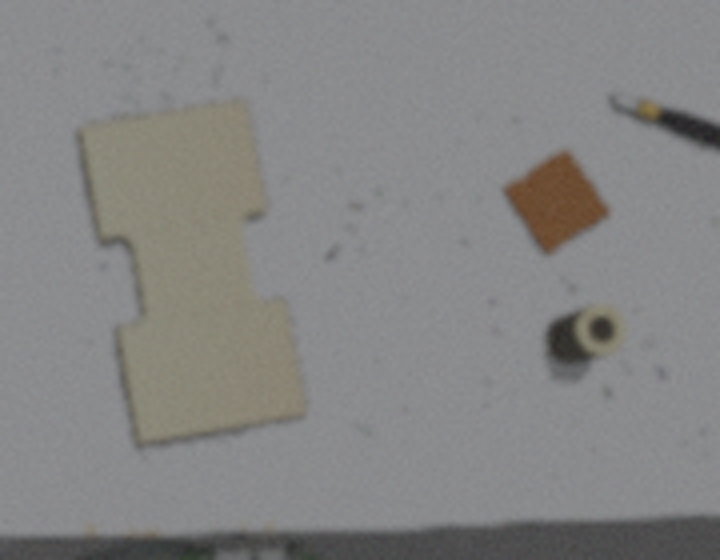

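```bash
python3 - <<'E'
from h import *
np.set_printoptions(precision=4,suppress=True)
ci=ctrl.camera_info('top')
A=lambda x,y:(120+x/4-.4,170+y/4-.4)
B=lambda x,y:(350+x/4-.4,170+y/4-.4)
r=plane(ci,[A(514,139),A(624,139),A(568,396)],0.036); print('recess L,R,near',r)
xa=(r[0]+r[1])/2-r[2]; print('yaw',np.degrees(np.arctan2(xa[1],xa[0])),'len',np.linalg.norm(xa[:2]), 'centre',((r[0]+r[1])/2+r[2])/2)
p=plane(ci,[A(500,202),A(636,202),A(638,334),A(502,336)],0.036); print('paper c',p.mean(0))
g=plane(ci,[A(236,247),A(317,270),A(290,353),A(208,328)],0.006); print('glass',g.mean(0)); 
for i in range(4):
    e=g[(i+1)%4]-g[i]; print(np.linalg.norm(e),np.degrees(np.arctan2(e[1],e[0])))
s=plane(ci,[B(80,128),B(246,98),B(306,415),B(138,444)],0.014); print('shelf',s.mean(0))
for i in range(4):
    e=s[(i+1)%4]-s[i]; print(np.linalg.norm(e),np.degrees(np.arctan2(e[1],e[0])))
print('tall',plane(ci,[A(248,138),A(246,442),B(600,330)],0.055))
print('short',plane(ci,[A(106,209),A(96,369)],0.035))
print('amber',plane(ci,[B(556,203)],0.006))
E
```

```text
recess L,R,near [[0.5731 0.1415 0.036 ]
 [0.5715 0.0813 0.036 ]
 [0.4319 0.113  0.036 ]]
yaw -0.6616260274988547 len 0.1404486071014902 centre [0.5021 0.1122 0.036 ]
paper c [0.5011 0.1119 0.036 ]
glass [0.492  0.2877 0.006 ]
0.04847819323447617 -106.99652925243409
0.0486221433685773 162.2026204958228
0.04916002286351299 72.19245850239153
0.04794076015741419 -18.61794607716683
shelf [ 0.4962 -0.1853  0.014 ]
0.09482707561080861 -80.91167731255547
0.17936966016100273 -172.23308755175844
0.09379899481645185 98.17338952019732
0.17785114039960812 8.090752638094749
tall [[ 0.5738  0.2839  0.055 ]
 [ 0.4095  0.2826  0.055 ]
 [ 0.4527 -0.3967  0.055 ]]
short [[0.5405 0.3688 0.035 ]
 [0.452  0.3723 0.035 ]]
amber [[ 0.53   -0.3943  0.006 ]]
```

carry_out(
  series=[
    [0,0,0,0.116,60],
    [0,0,0,0.116,60],
    [0,0,0,0.116,60],
    [0,0,0,0.116,60],
    [23,-26,0,0,60],
    [23,-26,0,0,60],
    [23,-26,0,0,60],
    [23,-26,0,0,60],
    [0,0,0,0,60],
  ],
  grip_force=40,
)

```text
time: 1.2
tool_pos: [0.3904, -0.4698, 0.2318]
tool_rot: [1.0, 0.006, 0.002, -0.002]
contact_force: [1.5, 0.9, 0.3]
finger_gap: 0.0601
```

```bash
cat > look.py <<'E'
from h import *
import sys
np.set_printoptions(precision=4,suppress=True)
s=ctrl.state(); ci=ctrl.camera_info('wrist'); im,d=ctrl.get_image('wrist'); 
n=sys.argv[1]; save(im,n+'.png'); np.savez(n+'.npz',d=d,**{k:np.array(v) for k,v in ci.items()})
def yaw(q):
    from scipy.spatial.transform import Rotation as R
    return R.from_quat(q).as_matrix()
R=yaw(s['tool_rot'])
print(s['time'],'tcp',s['tool_pos'],'toolx yaw',np.degrees(np.arctan2(R[1,0],R[0,0])),'z',R[:,2],'F',s['contact_force'],'gap',s['finger_gap'],'q7',s['joint_positions'])
V=np.array(ci['view']); print('cam',-V[:3,:3].T@V[:3,3])
E
python3 look.py w1
```

```text
1.2 tcp [ 0.3904 -0.4698  0.2318] toolx yaw 0.6815653183543934 z [ 0.0045  0.0038 -1.    ] F [1.5219 0.8654 0.2932] gap 0.06007390021054004 q7 [ 0.9162  0.2398 -0.0939  1.5522  0.0168  1.3504 -0.7375]
cam [ 0.4558 -0.471   0.3733]
```

View pics/w1.png

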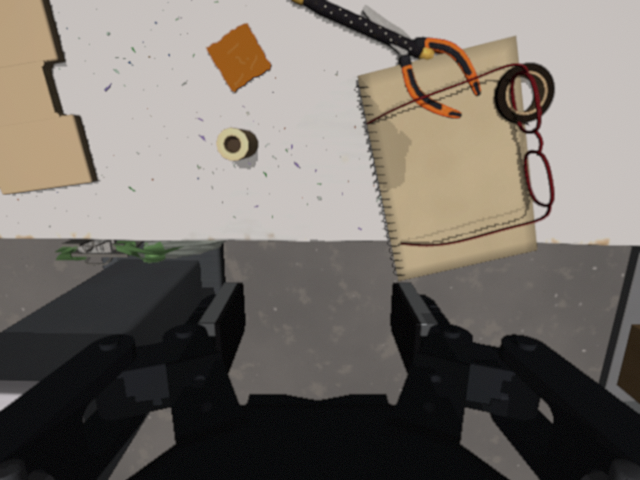

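The wrist view shows the tall prop T3 with its top ring at about (234,144), and the amber glass at (240,57).

```bash
cat > pix.py <<'E'
from h import *
import sys
np.set_printoptions(precision=4,suppress=True)
z=np.load(sys.argv[1]+'.npz'); ci={k:z[k] for k in z.files if k!='d'}; d=z['d']
for a in sys.argv[2:]:
    u,v,zz=map(float,a.split(',')); print(a,plane(ci,[(u,v)],zz)[0],'depth',world(ci,[(u,v)],[d[int(v),int(u)]])[0])
E
python3 pix.py w1 234,144,.055 227,144,.055 240,57,.006
```

```text
234,144,.055 [ 0.4517 -0.3988  0.055 ] depth [ 0.4515 -0.3961  0.043 ]
227,144,.055 [ 0.4516 -0.3928  0.055 ] depth [ 0.4515 -0.3897  0.0424]
240,57,.006 [ 0.5297 -0.3966  0.006 ] depth [ 0.5299 -0.3964  0.0052]
```

carry_out(
  series=[
    [21,-24,0,0.012,50],
    [21,-24,0,0,50],
    [20.5,-23.2,0,0,50],
    [0,0,35,0,50],
    [0,0,35,0,50],
    [0,0,30,0,50],
    [0,0,20,0,50],
    [0,0,0,0,50],
  ],
)

```text
time: 1.92
tool_pos: [0.4421, -0.4055, 0.106]
tool_rot: [1.0, -0.007, -0.004, -0.003]
contact_force: [-0.3, 0.8, -1.0]
finger_gap: 0.0496
```

```bash
python3 look.py w2
```

```text
1.9167 tcp [ 0.4421 -0.4055  0.106 ] toolx yaw -0.7770270673591165 z [-0.0075  0.0055 -1.    ] F [-0.2537  0.7561 -0.9526] gap 0.049595093182253275 q7 [ 0.8143  0.3169 -0.1389  1.7169  0.0484  1.1205 -0.9236]
cam [ 0.5092 -0.4086  0.2467]
```

View pics/w2.png

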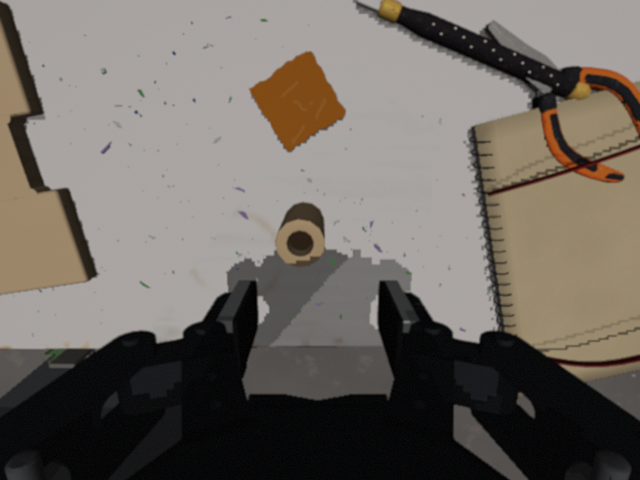

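The view shows the prop's top ring at about (300,242), ahead of the fingers and slightly left of them.

```bash
python3 pix.py w2 300,242,.055; python3 look.py w2b
```

```text
300,242,.055 [ 0.4529 -0.3971  0.055 ] depth [ 0.4491 -0.3963  0.0418]
1.9667 tcp [ 0.4436 -0.4065  0.1089] toolx yaw -0.779518373654396 z [-0.0043  0.0029 -1.    ] F [0.3509 0.5292 1.2323] gap 0.04944751802024853 q7 [ 0.8143  0.3147 -0.1392  1.7133  0.0481  1.122  -0.9236]
cam [ 0.5102 -0.4093  0.2499]
```

carry_out(
  series=[
    [4.5,-4.5,0,0,50],
    [4.5,-4.5,0,0,50],
    [0,0,25,-0.013,50],
    [0,0,25,0,50],
    [0,0,20,0,50],
    [0,0,12,0,50],
    [0,0,0,0,50],
    [0,0,0,0,50],
  ],
)

```text
time: 2.68
tool_pos: [0.4557, -0.3978, 0.0301]
tool_rot: [1.0, 0.001, 0.0, 0.0]
contact_force: [0.0, -0.3, 0.2]
finger_gap: 0.0503
```

```bash
python3 look.py w3
```

```text
2.6833 tcp [ 0.4557 -0.3978  0.0301] toolx yaw 0.07349803551469752 z [ 0.0007 -0.0004 -1.    ] F [ 0.0474 -0.3384  0.1599] gap 0.05033443675451178 q7 [ 0.7933  0.4036 -0.1439  1.7705  0.0681  0.9715 -0.947 ]
cam [ 0.5216 -0.3991  0.1714]
```

View pics/w3.png

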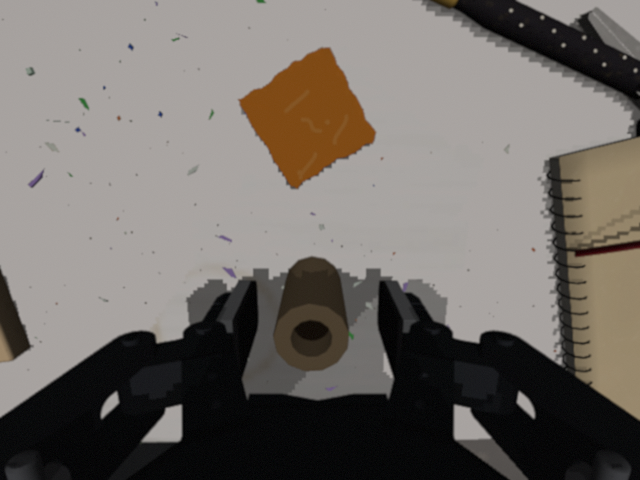

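The prop stands between the pads, so I'll nudge back 3 mm, go down 4 mm and close.

carry_out(
  series=[
    [-3,0,4,0,50],
    [0,0,0,0,26],
    [0,0,0,0,26],
    [0,0,0,0,26],
    [0,0,0,0,26],
    [0,0,0,0,26],
    [0,0,0,0,26],
  ],
  grip_force=40,
)

```text
time: 3.32
tool_pos: [0.4523, -0.3983, 0.0263]
tool_rot: [1.0, 0.0, 0.0, 0.001]
contact_force: [-1.1, -0.1, 5.7]
finger_gap: 0.0268
```

carry_out(
  series=[
    [0,0,-30,0,26],
    [0,0,-35,0,26],
    [0,0,-35,0,26],
    [0,-15,-20,0,26],
    [8,-33,0,0,26],
    [8,-34,0,0,26],
    [8,-34,0,0,26],
    [8,-34,0,0,26],
    [8,-34,0,0,26],
    [8,-34,0,0,26],
  ],
)

```text
time: 4.15
tool_pos: [0.4997, -0.1779, 0.145]
tool_rot: [1.0, 0.0, -0.0, -0.0]
contact_force: [0.4, -0.8, -0.2]
finger_gap: 0.027
```

carry_out(
  series=[
    [8,-34,0,0,26],
    [8,-34,0,0,26],
    [8,-34,0,0,26],
    [8,-34,0,0,26],
    [8,-34,0,0,26],
    [8,-34,0,0,26],
    [8,-30,0,0,26],
    [0,0,0,0,26],
    [0,0,0,0,26],
  ],
)

```text
time: 4.9
tool_pos: [0.5553, 0.057, 0.1449]
tool_rot: [1.0, 0.003, -0.0, -0.0]
contact_force: [0.5, -0.4, -0.4]
finger_gap: 0.027
```

```bash
python3 look.py w4
```

```text
4.9 tcp [0.5553 0.057  0.1449] toolx yaw 0.33044685108233085 z [-0.0006  0.0009 -1.    ] F [ 0.5038 -0.3828 -0.4303] gap 0.0270217691170227 q7 [ 0.2737  0.2199 -0.476   1.7776  0.1077  1.1704 -1.7996]
cam [0.6214 0.0558 0.2861]
```

View pics/w4.png

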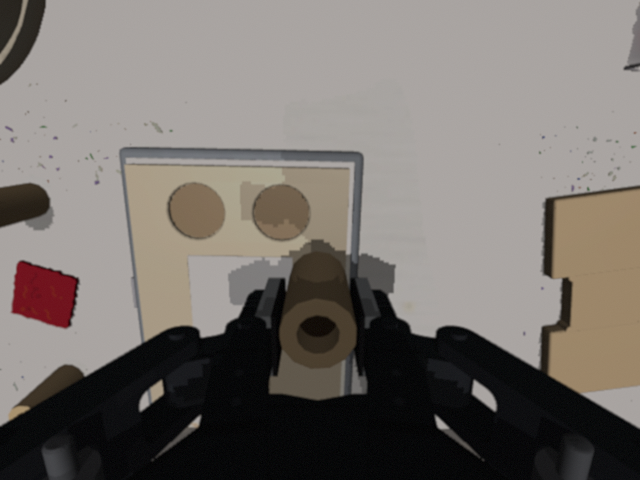

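The prop is held. The far recesses show at (196,210) and (281,212), and the paper's left corner is near (190,257).

```bash
python3 pix.py w4 196.5,210,.036 281.5,212,.036 317,325,.085; python3 - <<'E'
from h import *
im=cv2.imread('pics/w4.png'); cv2.imwrite('pics/w4z.png',cv2.resize(im[140:280,110:380],None,fx=2.9,fy=2.9,interpolation=cv2.INTER_CUBIC))
E
```

```text
196.5,210,.036 [0.5724 0.1404 0.036 ] depth [0.5713 0.1423 0.0306]
281.5,212,.036 [0.5714 0.081  0.036 ] depth [0.5703 0.0815 0.0308]
317,325,.085 [0.511  0.0557 0.085 ] depth [0.5526 0.0558 0.1607]
```

View pics/w4z.png

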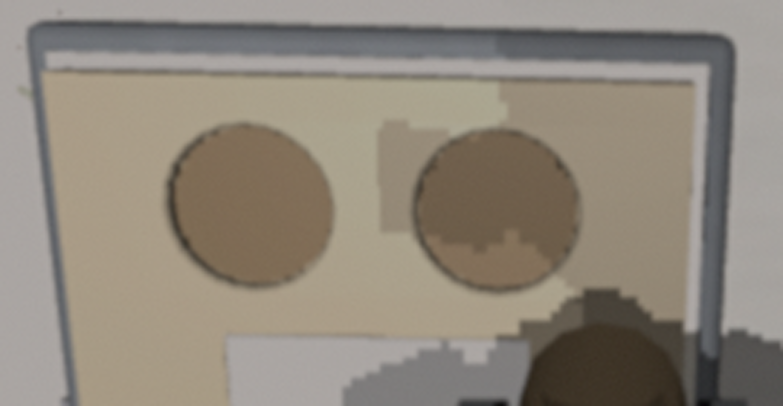

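carry_out(
  series=[
    [8,-12,0,0.006,26],
    [8,-12,0,0,26],
    [0,0,0,0,26],
    [0,0,25,0,26],
    [0,0,25,0,26],
    [0,0,15,0,26],
    [0,0,0,0,26],
    [0,0,0,0,26],
  ],
)

```text
time: 5.62
tool_pos: [0.5708, 0.0762, 0.0796]
tool_rot: [1.0, -0.004, -0.001, 0.001]
contact_force: [1.0, 0.4, 0.5]
finger_gap: 0.0268
```

```bash
python3 look.py w5
```

```text
5.6167 tcp [0.5708 0.0762 0.0796] toolx yaw -0.41503271810808995 z [-0.0023 -0.001  -1.    ] F [1.0034 0.443  0.4615] gap 0.02683919900646117 q7 [ 0.2237  0.3269 -0.4708  1.7956  0.1682  1.0611 -1.8865]
cam [0.6371 0.0745 0.2206]
```

View pics/w5.png

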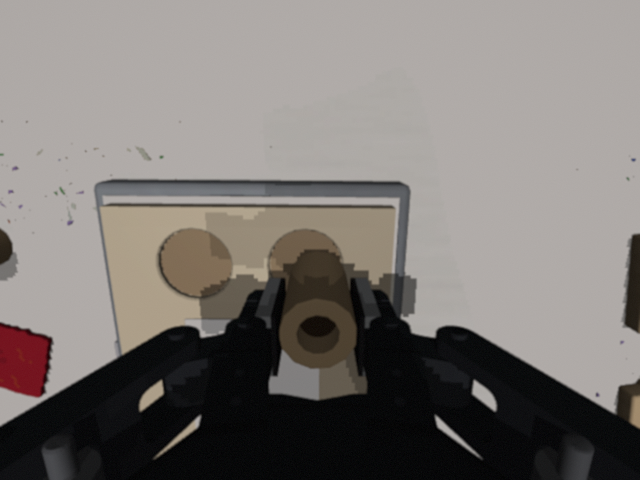

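The recess shows at about (305,262), and the prop sits slightly to its right, so I'll shift by the measured 5 mm.

```bash
python3 pix.py w5 196,263,.036 305,261,.036 270,250,.036 342,258,.036; python3 look.py w5b
```

```text
196,263,.036 [0.5725 0.14   0.036 ] depth [0.5713 0.1413 0.0324]
305,261,.036 [0.5733 0.0815 0.036 ] depth [0.583  0.0804 0.064 ]
270,250,.036 [0.5796 0.1    0.036 ] depth [0.5787 0.1004 0.033 ]
342,258,.036 [0.5749 0.0617 0.036 ] depth [0.5744 0.0616 0.0344]
5.6667 tcp [0.5719 0.0769 0.0808] toolx yaw -0.3941325250813328 z [ 0.0003 -0.0006 -1.    ] F [ 0.4703  0.0953 -0.7504] gap 0.0268049376025683 q7 [ 0.2235  0.3259 -0.4714  1.7941  0.1681  1.061  -1.8867]
cam [0.6378 0.0751 0.2221]
```

carry_out(
  series=[
    [0,-4.3,0,-0.006,26],
    [0,0,0,0,26],
    [0,0,10,0,26],
    [0,0,8,0,26],
    [0,0,3,0,26],
    [0,0,0,0,26],
    [0,0,0,0,26],
  ],
)

```text
time: 6.3
tool_pos: [0.5713, 0.0825, 0.0586]
tool_rot: [1.0, 0.0, -0.0, 0.0]
contact_force: [-0.2, 0.1, 0.0]
finger_gap: 0.0268
```

```bash
python3 look.py w6
```

```text
6.3 tcp [0.5713 0.0825 0.0586] toolx yaw 0.053233759215041275 z [-0.001  -0.0001 -1.    ] F [-0.2093  0.1462  0.0287] gap 0.026803838396291465 q7 [ 0.2105  0.3541 -0.4694  1.8097  0.1848  1.022  -1.9008]
cam [0.6374 0.0811 0.1998]
```

View pics/w6.png

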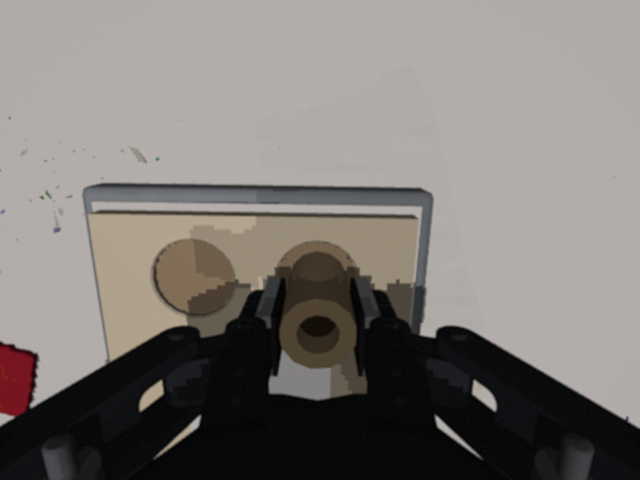

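The prop is inside its recess but shows no contact force yet, so I'll lower slightly and release.

carry_out(
  series=[
    [0,0,1,0,26],
    [0,0,0.5,0,26],
    [0,0,0,0,26],
    [0,0,0,0,26],
  ],
)

```text
time: 6.68
tool_pos: [0.5717, 0.0825, 0.0583]
tool_rot: [1.0, 0.0, -0.0, 0.0]
contact_force: [-2.9, -0.7, 5.9]
finger_gap: 0.0271
```

Contact is there (5.9 N), so I'll release and raise.

carry_out(
  series=[
    [0,0,0,0,30],
    [0,0,0,0,34],
    [0,0,0,0,40],
    [0,0,0,0,40],
    [0,0,-10,0,40],
    [0,0,-30,0,40],
    [0,0,-35,0,40],
    [0,0,0,0,40],
  ],
)

```text
time: 7.35
tool_pos: [0.576, 0.0837, 0.1404]
tool_rot: [1.0, 0.001, 0.006, -0.001]
contact_force: [1.3, 0.3, 0.5]
finger_gap: 0.0402
```

```bash
python3 look.py w7
```

```text
7.35 tcp [0.576  0.0837 0.1404] toolx yaw 0.05894683788856239 z [ 0.0116  0.0012 -0.9999] F [1.3493 0.2586 0.5038] gap 0.04022323071289552 q7 [ 0.2304  0.2672 -0.4872  1.7352  0.137   1.1608 -1.8652]
cam [0.6404 0.0822 0.2823]
```

View pics/w7.png

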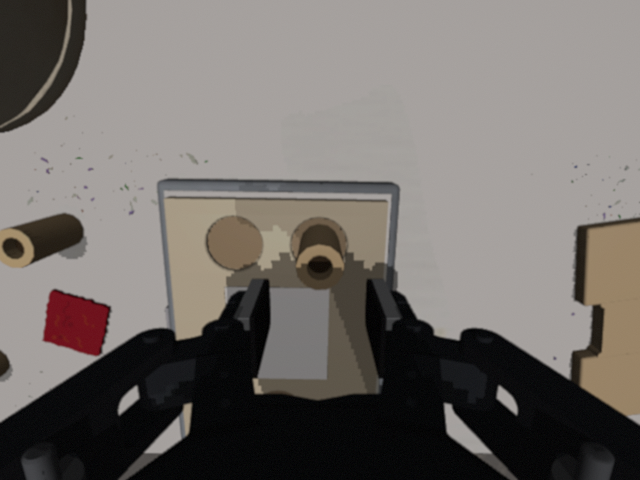

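The prop stands in the right-far recess, top at about (320,266). T1 appears at left with its top ring at about (14,247). The red glass has corners near (54,291), (110,304), (98,355) and (43,342).

```bash
python3 pix.py w7 14,247,.055 320,266,.087 234,242,.036 54,291,.006 110,304,.006 99,355,.006 43,342,.006; python3 look.py w7b
```

```text
14,247,.055 [0.5742 0.2822 0.055 ] depth [0.5714 0.2907 0.0454]
320,266,.087 [0.5729 0.081  0.087 ] depth [0.5686 0.0809 0.0744]
234,242,.036 [0.5729 0.141  0.036 ] depth [0.5714 0.1423 0.0306]
54,291,.006 [0.5224 0.2994 0.006 ] depth [0.5214 0.3011 0.0037]
110,304,.006 [0.5111 0.2542 0.006 ] depth [ 0.5078  0.2586 -0.0011]
99,355,.006 [0.4633 0.2707 0.006 ] depth [ 0.4586  0.2756 -0.0012]
43,342,.006 [0.4753 0.3177 0.006 ] depth [ 0.4714  0.3232 -0.0005]
7.4 tcp [0.5748 0.0834 0.1377] toolx yaw 0.05343198890144958 z [ 0.0087  0.0007 -1.    ] F [-0.2383  0.35   -0.1215] gap 0.04011876023821517 q7 [ 0.2302  0.2692 -0.4868  1.7385  0.1377  1.1587 -1.8658]
cam [0.6396 0.0818 0.2795]
```

carry_out(
  series=[
    [0,-33,0,0,50],
    [0,-34,0,0,50],
    [0,-34,0,0,50],
    [0,-33,0,0,50],
    [0,-33,0,0,50],
    [0,-33,0,0,50],
    [0,0,15,0,50],
    [0,0,0,0,50],
    [0,0,0,0,50],
  ],
)

```text
time: 8.2
tool_pos: [0.5703, 0.2817, 0.1159]
tool_rot: [1.0, 0.001, -0.002, 0.001]
contact_force: [0.2, -1.0, 0.3]
finger_gap: 0.0502
```

```bash
python3 look.py w8
```

```text
8.2 tcp [0.5703 0.2817 0.1159] toolx yaw 0.08063492785659367 z [-0.0034 -0.0022 -1.    ] F [ 0.1986 -0.9682  0.2727] gap 0.05021403087487271 q7 [-0.0673  0.4269 -0.5508  1.6056  0.2365  1.1804 -2.2388]
cam [0.6368 0.2807 0.2569]
```

View pics/w8.png

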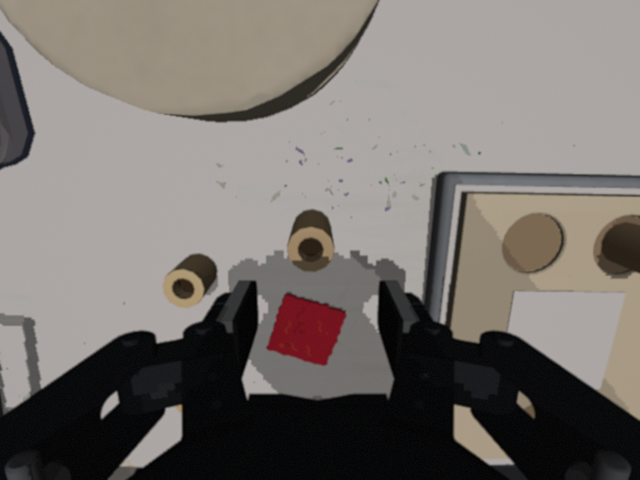

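T1's ring is at (310,248), a short prop is at (185,288), and the red glass is at (306,328).

```bash
python3 pix.py w8 310,248,.055 185,288,.035 293,294,.006 345,309,.006 326,363,.006 268,347,.006; python3 look.py w8b
```

```text
310,248,.055 [0.5747 0.2846 0.055 ] depth [0.5712 0.2848 0.0434]
185,288,.035 [0.5409 0.3672 0.035 ] depth [0.5357 0.3719 0.0229]
293,294,.006 [0.5238 0.2983 0.006 ] depth [ 0.521   0.2987 -0.0002]
345,309,.006 [0.5116 0.2592 0.006 ] depth [ 0.508   0.2586 -0.0011]
326,363,.006 [0.4647 0.2732 0.006 ] depth [0.4638 0.2731 0.0047]
268,347,.006 [0.479  0.3185 0.006 ] depth [0.4775 0.3188 0.0038]
8.25 tcp [0.5713 0.2811 0.1168] toolx yaw -0.010817432455831283 z [-0.0018 -0.0018 -1.    ] F [ 0.1224 -0.5273 -0.0171] gap 0.049605195071615926 q7 [-0.0662  0.426  -0.5504  1.6048  0.2364  1.1803 -2.2388]
cam [0.6375 0.2799 0.2579]
```

carry_out(
  series=[
    [3,-3,0,0,50],
    [0,0,20,0,50],
    [0,0,25,0,50],
    [0,0,25,0,50],
    [0,0,14,0,50],
    [0,0,4,0,50],
    [0,0,0,0,50],
    [0,0,0,0,50],
  ],
)

```text
time: 8.97
tool_pos: [0.5754, 0.2858, 0.031]
tool_rot: [1.0, 0.0, 0.001, -0.0]
contact_force: [-0.2, 0.8, -0.3]
finger_gap: 0.05
```

```bash
python3 look.py w9
```

```text
8.9667 tcp [0.5754 0.2858 0.031 ] toolx yaw 0.017326039797356325 z [ 0.0015  0.0007 -1.    ] F [-0.2166  0.8441 -0.2712] gap 0.050012449431186844 q7 [-0.0948  0.5235 -0.5222  1.6602  0.2944  1.0353 -2.2807]
cam [0.6412 0.2843 0.1723]
```

View pics/w9.png

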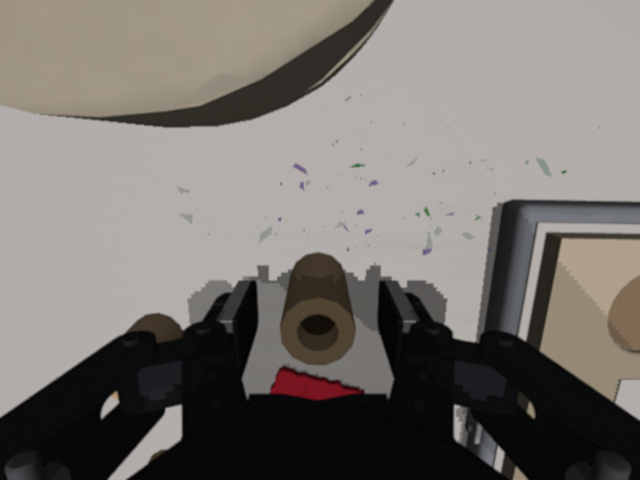

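The prop is centred between the pads, so I'll go down 5 mm and close.

carry_out(
  series=[
    [0,0,5,0,50],
    [0,0,0,0,26],
    [0,0,0,0,26],
    [0,0,0,0,26],
    [0,0,0,0,26],
    [0,0,0,0,26],
    [0,0,-20,0,26],
    [0,0,-35,0,26],
    [0,0,-35,0,26],
    [0,0,-25,0,26],
  ],
)

```text
time: 9.85
tool_pos: [0.575, 0.2861, 0.1425]
tool_rot: [1.0, 0.001, 0.001, -0.001]
contact_force: [0.8, 0.3, 0.2]
finger_gap: 0.0266
```

carry_out(
  series=[
    [-0.5,36,0,0,26],
    [-1,37,0,0,26],
    [-1,36,0,0,26],
    [0,36,0,0,26],
    [0,0,0,0,26],
    [0,0,0,0,26],
    [0,0,25,0,26],
    [0,0,20,0,26],
    [0,0,0,0,26],
    [0,0,0,0,26],
  ],
)

```text
time: 10.68
tool_pos: [0.5709, 0.142, 0.0938]
tool_rot: [1.0, 0.002, -0.001, -0.0]
contact_force: [-0.3, 0.3, -0.2]
finger_gap: 0.0269
```

```bash
python3 look.py w10
```

```text
10.6833 tcp [0.5709 0.142  0.0938] toolx yaw 0.17383843944207375 z [-0.0029  0.0004 -1.    ] F [-0.3418  0.349  -0.2308] gap 0.02687583631974693 q7 [ 0.1444  0.3428 -0.5131  1.7512  0.1849  1.0985 -1.9965]
cam [0.6373 0.1407 0.2349]
```

View pics/w10.png

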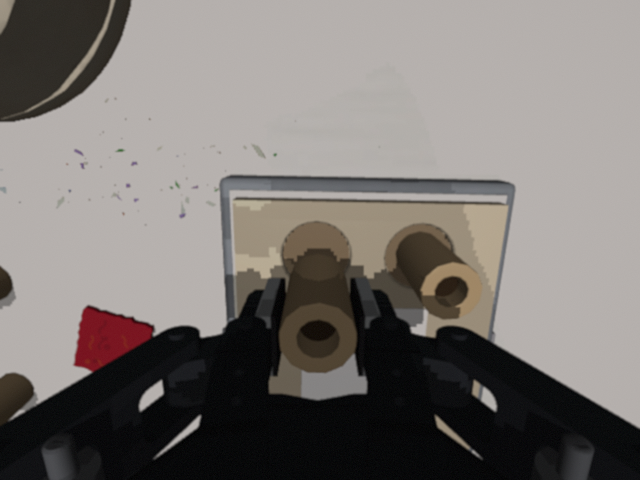

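The left-far recess lies straight below at (316,253), and the finger clears the neighbouring prop. I'll descend.

carry_out(
  series=[
    [1,1,12,0,26],
    [0,0,12,0,26],
    [0,0,7,0,26],
    [0,0,3,0,26],
    [0,0,0,0,26],
    [0,0,0,0,26],
  ],
)

```text
time: 11.23
tool_pos: [0.5731, 0.1396, 0.0606]
tool_rot: [1.0, 0.0, -0.0, -0.0]
contact_force: [1.4, -0.0, -0.2]
finger_gap: 0.0272
```

```bash
python3 look.py w11
```

```text
11.2333 tcp [0.5731 0.1396 0.0606] toolx yaw 0.044783297005732754 z [-0.0004  0.     -1.    ] F [ 1.3587 -0.0283 -0.2255] gap 0.02716757527977178 q7 [ 0.1368  0.3817 -0.5019  1.7763  0.2095  1.0371 -2.012 ]
cam [0.6391 0.1382 0.2018]
```

View pics/w11.png

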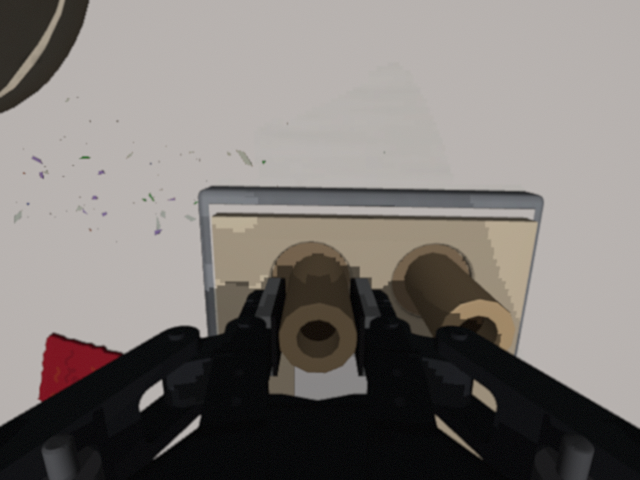

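The prop sits in the recess, so I'll lower in small steps until it touches.

carry_out(
  series=[
    [0,-1,2,0,26],
    [0,0,1,0,26],
    [0,0,0,0,26],
    [0,0,0,0,26],
  ],
)

```text
time: 11.62
tool_pos: [0.5732, 0.1406, 0.0579]
tool_rot: [1.0, 0.0, 0.0, 0.0]
contact_force: [-0.4, -0.7, -0.5]
finger_gap: 0.0267
```

carry_out(
  series=[
    [0,0,1,0,26],
    [0,0,0.5,0,26],
    [0,0,0,0,26],
  ],
)

```text
time: 11.87
tool_pos: [0.5735, 0.1406, 0.0573]
tool_rot: [1.0, 0.0, 0.0, 0.0]
contact_force: [-1.9, -1.1, 4.7]
finger_gap: 0.0267
```

carry_out(
  series=[
    [0,0,0,0,30],
    [0,0,0,0,34],
    [0,0,0,0,40],
    [0,0,0,0,40],
    [0,0,-10,0,40],
    [0,0,-30,0,40],
    [0,0,-35,0,40],
    [0,0,-5,0,40],
    [0,0,0,0,40],
  ],
)

```text
time: 12.62
tool_pos: [0.5754, 0.1414, 0.1403]
tool_rot: [1.0, 0.0, 0.003, -0.001]
contact_force: [-0.5, 0.1, -0.1]
finger_gap: 0.0404
```

carry_out(
  series=[
    [-10,-18,0,-0.0,70],
    [-13,-25,0,0,70],
    [-13,-25,0,0,70],
    [-13,-25,0,0,70],
    [-13,-25,0,0,70],
    [-12,-25,0,0,70],
    [0,0,0,-0.12,70],
    [0,0,0,-0.12,70],
    [0,0,0,-0.12,70],
    [0,0,0,-0.12,70],
  ],
)

```text
time: 13.45
tool_pos: [0.4981, 0.2833, 0.1351]
tool_rot: [0.97, 0.241, -0.001, 0.0]
contact_force: [-0.4, 0.2, -0.0]
finger_gap: 0.0702
```

carry_out(
  series=[
    [0,0,0,-0.12,70],
    [0,0,0,-0.12,70],
    [0,0,0,-0.12,70],
    [0,0,0,-0.12,70],
    [0,0,0,-0.12,70],
    [0,0,0,-0.12,70],
    [0,0,0,-0.074,70],
    [0,0,0,0,70],
    [0,0,0,0,70],
  ],
)

```text
time: 14.2
tool_pos: [0.4985, 0.2831, 0.1354]
tool_rot: [0.804, 0.594, -0.001, -0.0]
contact_force: [0.1, 0.0, 0.3]
finger_gap: 0.0701
```

```bash
python3 look.py w12
```

```text
14.2 tcp [0.4985 0.2831 0.1354] toolx yaw 72.90974019841856 z [-0.0015 -0.0005 -1.    ] F [0.0755 0.0043 0.2749] gap 0.07010508213914429 q7 [ 0.1148  0.3239 -0.7975  1.7419  0.2481  1.182  -1.0504]
cam [0.5184 0.3444 0.2766]
```

View pics/w12.png

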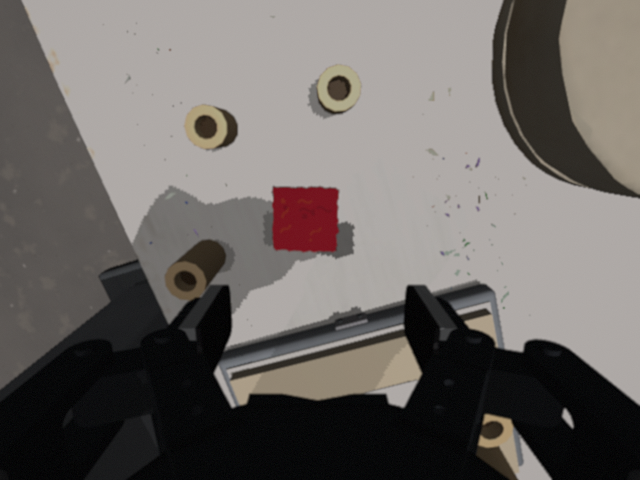

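The red glass is at about (306,219), nearly square to the gripper. T2 is at (187,280), clear of the left finger.

```bash
cat > red.py <<'E'
from h import *
import sys
np.set_printoptions(precision=4,suppress=True)
n=sys.argv[1]; zz=float(sys.argv[2]); z=np.load(n+'.npz'); ci={k:z[k] for k in z.files if k!='d'}
im=cv2.imread('pics/%s.png'%n).astype(int)
m=((im[:,:,2]>90)&(im[:,:,1]<50)&(im[:,:,0]<60)).astype(np.uint8)
nn,l,st,c=cv2.connectedComponentsWithStats(m); i=1+st[1:,4].argmax(); cs,_=cv2.findContours((l==i).astype(np.uint8),0,1)
p=plane(ci,cs[0].reshape(-1,2).astype(float),zz)[:,:2]
r=cv2.minAreaRect((p*1000).astype(np.float32)); print(st[i],c[i],r)
E
python3 red.py w12 .006; python3 pix.py w12 187,280,.055 339,89,.035 206,127,.035; python3 look.py w12b
```

```text
[ 273  188   66   64 3930] [304.8481 218.8186] ((492.1844482421875, 289.6664123535156), (48.76803970336914, 49.803104400634766), 71.55419158935547)
187,280,.055 [0.4108 0.2839 0.055 ] depth [0.4045 0.2803 0.0418]
339,89,.035 [0.5398 0.3687 0.035 ] depth [0.541  0.3701 0.0211]
206,127,.035 [0.4525 0.3718 0.035 ] depth [0.4492 0.3731 0.0231]
14.25 tcp [0.4986 0.2832 0.1356] toolx yaw 72.9103624481961 z [-0.0011 -0.0005 -1.    ] F [-0.082   0.4582  0.3764] gap 0.06983404693726433 q7 [ 0.1145  0.3236 -0.7973  1.7417  0.2481  1.182  -1.0503]
cam [0.5185 0.3445 0.2768]
```

carry_out(
  series=[
    [4.3,-8,0,0.024,66],
    [0,0,30,0,64],
    [0,0,35,0,62],
    [0,0,35,0,62],
    [0,0,18,0,62],
    [0,0,0,0,62],
    [0,0,0,0,62],
  ],
)

```text
time: 14.88
tool_pos: [0.4919, 0.2898, 0.0177]
tool_rot: [0.811, 0.585, -0.001, -0.0]
contact_force: [-0.2, 0.3, 0.5]
finger_gap: 0.0624
```

```bash
python3 look.py w13
```

```text
14.8833 tcp [0.4919 0.2898 0.0177] toolx yaw 71.63827729312165 z [-0.002  -0.0007 -1.    ] F [-0.1853  0.2895  0.4805] gap 0.06238413900125668 q7 [ 0.0365  0.463  -0.7353  1.8435  0.3686  0.9783 -1.1775]
cam [0.5133 0.3507 0.1588]
```

View pics/w13.png

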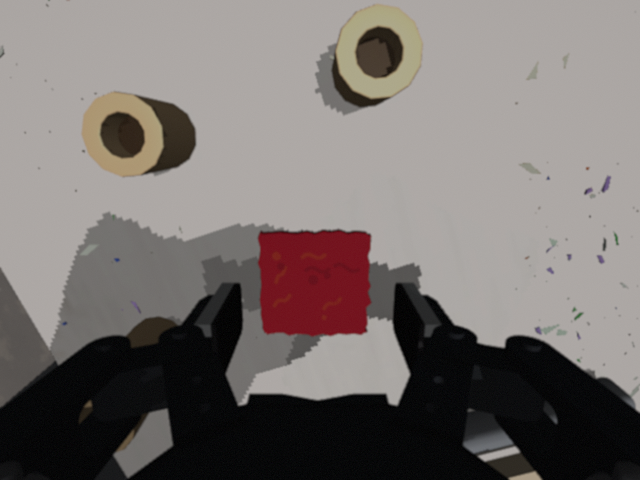

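The glass is centred between the fingers at (315,282). I'll descend towards the table.

carry_out(
  series=[
    [0,0,8,0,62],
    [0,0,6,0,60],
    [0,0,1,0,60],
    [0,0,0,0,60],
    [0,0,0,0,60],
  ],
)

```text
time: 15.35
tool_pos: [0.4928, 0.29, 0.0036]
tool_rot: [0.811, 0.585, 0.0, 0.0]
contact_force: [0.4, 0.5, -0.3]
finger_gap: 0.0597
```

carry_out(
  series=[
    [0,0,1.5,0,60],
    [0,0,1.5,0,60],
    [0,0,0,0,60],
    [0,0,0,0,60],
  ],
)

```text
time: 15.68
tool_pos: [0.4926, 0.2899, 0.0002]
tool_rot: [0.811, 0.585, -0.0, 0.0]
contact_force: [0.7, -0.7, -0.3]
finger_gap: 0.0596
```

```bash
python3 look.py w14
```

```text
15.6833 tcp [0.4926 0.2899 0.0002] toolx yaw 71.66406058543512 z [-0.0001 -0.0002 -1.    ] F [ 0.7381 -0.7068 -0.2783] gap 0.059572230626222904 q7 [ 0.0244  0.4872 -0.7219  1.8531  0.3909  0.9478 -1.1927]
cam [0.5136 0.3507 0.1414]
```

View pics/w14.png

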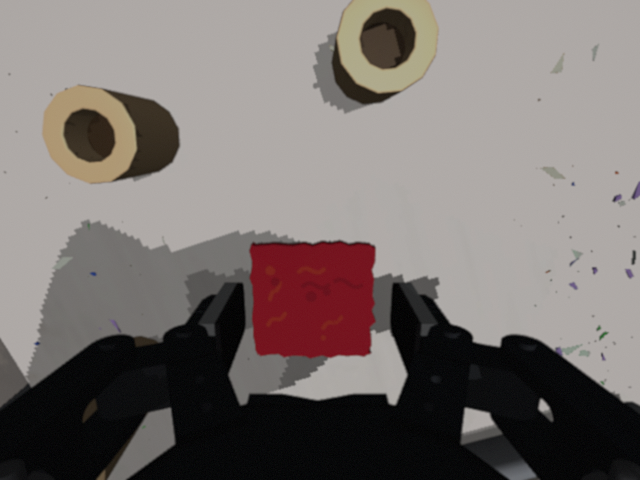

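carry_out(
  series=[
    [0,0,1.5,0,60],
    [0,0,0,0,56],
    [0,0,0,0,53],
    [0,0,0,0,48],
    [0,0,0,0,48],
    [0,0,0,0,48],
    [0,0,0,0,48],
  ],
  grip_force=40,
)

```text
time: 16.32
tool_pos: [0.4928, 0.2902, -0.0009]
tool_rot: [0.811, 0.585, 0.0, 0.0]
contact_force: [0.5, -0.5, 3.4]
finger_gap: 0.0492
```

```bash
python3 look.py w15
```

```text
16.3167 tcp [ 0.4928  0.2902 -0.0009] toolx yaw 71.66823941920157 z [ 0.0005  0.0002 -1.    ] F [ 0.498  -0.4731  3.4274] gap 0.049215414032888684 q7 [ 0.0233  0.4889 -0.721   1.8533  0.3926  0.9455 -1.194 ]
cam [0.5138 0.3509 0.1404]
```

View pics/w15.png

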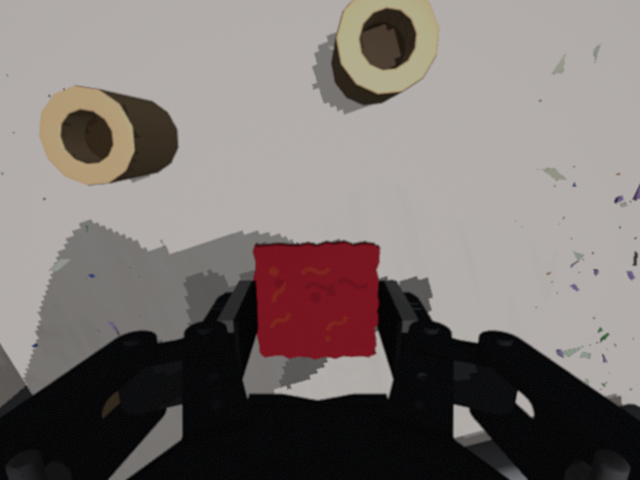

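The pads now hold the glass on both sides, with a gap of 49 mm. I'll lift a little to check.

carry_out(
  series=[
    [0,0,-5,0,47],
    [0,0,-10,0,47],
    [0,0,-25,0,47],
    [0,0,-30,0,47],
    [0,0,-30,0,47],
    [0,0,0,0,47],
  ],
)

```text
time: 16.87
tool_pos: [0.4958, 0.2925, 0.1054]
tool_rot: [0.811, 0.586, 0.005, 0.001]
contact_force: [1.1, 1.0, 0.2]
finger_gap: 0.0494
```

```bash
python3 look.py w16
```

```text
16.8667 tcp [0.4958 0.2925 0.1054] toolx yaw 71.68763721058663 z [ 0.0092  0.0043 -0.9999] F [1.0594 1.0385 0.1959] gap 0.049355167348885516 q7 [ 0.0887  0.3533 -0.7898  1.7762  0.2795  1.117  -1.1115]
cam [0.5155 0.3527 0.247 ]
```

View pics/w16.png

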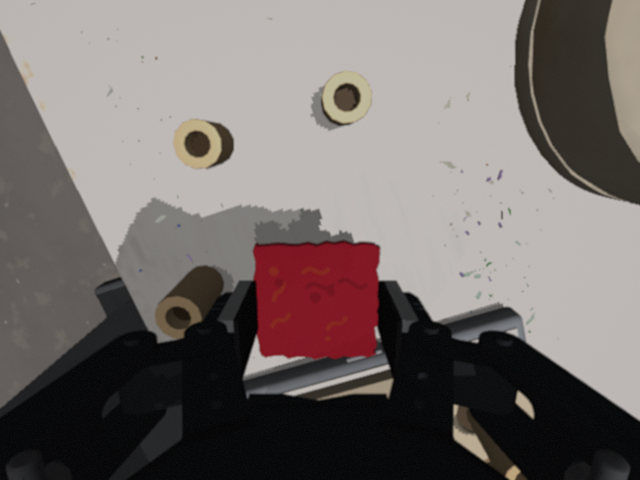

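The glass is held level. I'll turn back so the jaws lie along the base's y, then go over the paper.

carry_out(
  series=[
    [0,0,-15,0.12,47],
    [0,0,-15,0.12,47],
    [0,0,0,0.12,47],
    [0,0,0,0.12,47],
    [0,0,0,0.12,47],
    [0,0,0,0.12,47],
    [0,0,0,0.12,47],
    [0,0,0,0.12,47],
    [0,0,0,0.12,47],
    [0,0,0,0.12,47],
  ],
)

```text
time: 17.75
tool_pos: [0.4919, 0.2894, 0.1278]
tool_rot: [1.0, 0.022, -0.001, 0.0]
contact_force: [-0.0, 0.5, -0.4]
finger_gap: 0.0496
```

carry_out(
  series=[
    [0,0,0,0.051,47],
    [0,0,0,0,47],
    [1,30,0,0,47],
    [1,30,0,0,47],
    [1,30,0,0,47],
    [1,30,0,0,47],
    [1,30,0,0,47],
    [0,28,0,0,47],
    [0,0,0,0,47],
    [0,0,0,0,47],
  ],
)

```text
time: 18.58
tool_pos: [0.4973, 0.1098, 0.1283]
tool_rot: [1.0, -0.001, -0.0, 0.0]
contact_force: [1.1, -0.2, -0.6]
finger_gap: 0.0494
```

```bash
python3 look.py w17
```

```text
18.5833 tcp [0.4973 0.1098 0.1283] toolx yaw -0.16177178647014556 z [-0.001  -0.0008 -1.    ] F [ 1.0526 -0.2003 -0.5617] gap 0.04935914994814211 q7 [ 0.2105  0.1335 -0.5109  1.9075  0.0728  1.1197 -1.9021]
cam [0.5635 0.1083 0.2694]
```

View pics/w17.png

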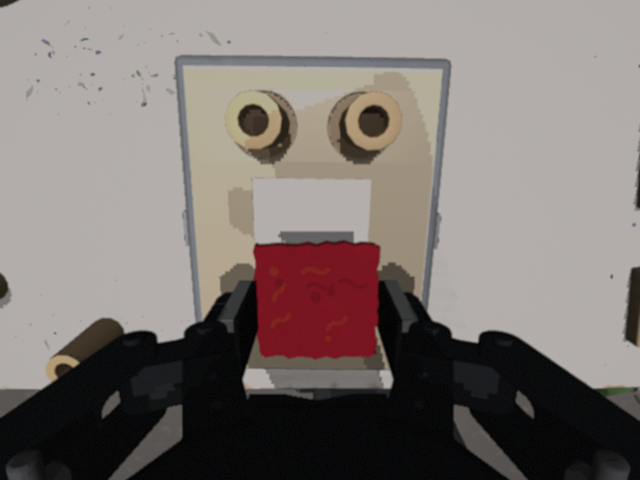

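Both placed props stand upright with tops at (256,120) and (372,121). The paper's far edge runs from (253,179) to (371,180), and the glass is held over it.

```bash
python3 pix.py w17 253,179,.036 371,180,.036 254,120,.087 374,121,.087; python3 look.py w17b
```

```text
253,179,.036 [0.5383 0.1494 0.036 ] depth [0.5382 0.1495 0.0355]
371,180,.036 [0.5375 0.0742 0.036 ] depth [0.5375 0.0742 0.036 ]
254,120,.087 [0.5719 0.1386 0.087 ] depth [0.5725 0.1408 0.0738]
374,121,.087 [0.5713 0.0812 0.087 ] depth [0.5718 0.0793 0.0744]
18.6333 tcp [0.4973 0.1118 0.1285] toolx yaw -0.012868890154425048 z [-0.0006  0.0002 -1.    ] F [ 0.352   0.3436 -0.073 ] gap 0.0495216641568449 q7 [ 0.209   0.1338 -0.5127  1.9069  0.0723  1.1195 -1.9025]
cam [0.5634 0.1103 0.2696]
```

carry_out(
  series=[
    [3.5,0,20,0,47],
    [0,0,25,0,47],
    [0,0,22,0,47],
    [0,0,15,0,47],
    [0,0,6,0,47],
    [0,0,0,0,47],
    [0,0,0,0,47],
  ],
)

```text
time: 19.27
tool_pos: [0.5012, 0.1131, 0.0411]
tool_rot: [1.0, 0.001, 0.0, -0.0]
contact_force: [1.2, -0.4, 0.4]
finger_gap: 0.0491
```

carry_out(
  series=[
    [0,0,2,0,47],
    [0,0,1,0,47],
    [0,0,0,0,47],
    [0,0,0,0,47],
  ],
)

```text
time: 19.6
tool_pos: [0.5015, 0.1119, 0.0384]
tool_rot: [1.0, -0.0, 0.001, 0.0]
contact_force: [-0.6, -0.1, 0.2]
finger_gap: 0.049
```

carry_out(
  series=[
    [0,0,1.5,0,47],
    [0,0,1,0,47],
    [0,0,0,0,47],
    [0,0,0,0,47],
  ],
)

```text
time: 19.93
tool_pos: [0.501, 0.1119, 0.0352]
tool_rot: [1.0, -0.0, -0.0, 0.0]
contact_force: [-0.7, 0.4, 0.3]
finger_gap: 0.0493
```

carry_out(
  series=[
    [0,0,0.7,0,47],
    [0,0,0,0,47],
    [0,0,0,0,47],
  ],
)

```text
time: 20.18
tool_pos: [0.5011, 0.1119, 0.0351]
tool_rot: [1.0, -0.0, 0.0, 0.0]
contact_force: [-2.0, -1.3, 6.1]
finger_gap: 0.049
```

Contact (6 N), so I'll release and raise.

carry_out(
  series=[
    [0,0,0,0,51],
    [0,0,0,0,54],
    [0,0,0,0,60],
    [0,0,0,0,62],
    [0,0,-5,0,62],
    [0,0,-20,0,62],
    [0,0,-30,0,62],
    [0,0,-35,0,62],
    [0,0,-5,0,62],
    [0,0,0,0,62],
  ],
)

```text
time: 21.02
tool_pos: [0.5033, 0.1125, 0.1327]
tool_rot: [1.0, -0.0, 0.003, -0.0]
contact_force: [-0.0, 0.0, 0.1]
finger_gap: 0.0619
```

```bash
python3 look.py w18; python3 red.py w18 .042; python3 pix.py w18 187,280,.055
```

```text
21.0167 tcp [0.5033 0.1125 0.1327] toolx yaw -0.013672577966957224 z [ 0.0062  0.0004 -1.    ] F [-0.0315  0.0232  0.0646] gap 0.06186212432655662 q7 [ 0.2105  0.1374 -0.5151  1.8942  0.0766  1.1226 -1.9044]
cam [0.5684 0.1109 0.2743]
[ 281  205   75   74 5106] [317.8948 241.4673] ((503.1937561035156, 110.56133270263672), (50.11679458618164, 48.938228607177734), 0.10300429910421371)
187,280,.055 [0.4816 0.1951 0.055 ] depth [ 0.4594  0.2167 -0.0013]
```

View pics/w18.png

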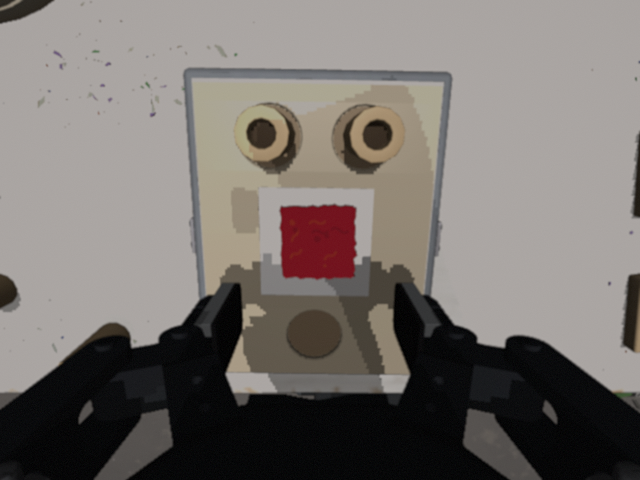

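The glass lies flat in the paper's middle at (318,241). The near recess is at (314,333). Next is T2.

```bash
python3 pix.py w18 314,333,.036 258,188,.036 374,189,.036 371,296,.036 260,294,.036
```

```text
314,333,.036 [0.4332 0.1136 0.036 ] depth [0.4305 0.1137 0.0313]
258,188,.036 [0.5384 0.15   0.036 ] depth [0.5383 0.1502 0.035 ]
374,189,.036 [0.5379 0.0742 0.036 ] depth [0.5375 0.0738 0.0334]
371,296,.036 [0.4623 0.0733 0.036 ] depth [0.4618 0.0731 0.0348]
260,294,.036 [0.4637 0.1517 0.036 ] depth [0.4629 0.152  0.0342]
```

carry_out(
  series=[
    [-8,-17,0,0,55],
    [-15,-28,0,0,50],
    [-15,-28,0,0,50],
    [-15,-28,0,0,50],
    [-15,-28,0,0,50],
    [-14,-28,0,0,50],
    [-9,-13,0,0,50],
    [0,0,15,0,50],
    [0,0,0,0,50],
    [0,0,0,0,50],
  ],
)

```text
time: 21.9
tool_pos: [0.4088, 0.2807, 0.1127]
tool_rot: [1.0, 0.0, -0.002, 0.001]
contact_force: [-0.4, 0.0, -0.8]
finger_gap: 0.0503
```

```bash
python3 look.py w19
```

```text
21.9 tcp [0.4088 0.2807 0.1127] toolx yaw 1.268952147686262e-05 z [-0.004  -0.0022 -1.    ] F [-0.4343  0.0043 -0.8047] gap 0.05031689460406165 q7 [-0.0196  0.1416 -0.6732  1.9466  0.0984  1.0904 -2.3047]
cam [0.4753 0.2796 0.2536]
```

View pics/w19.png

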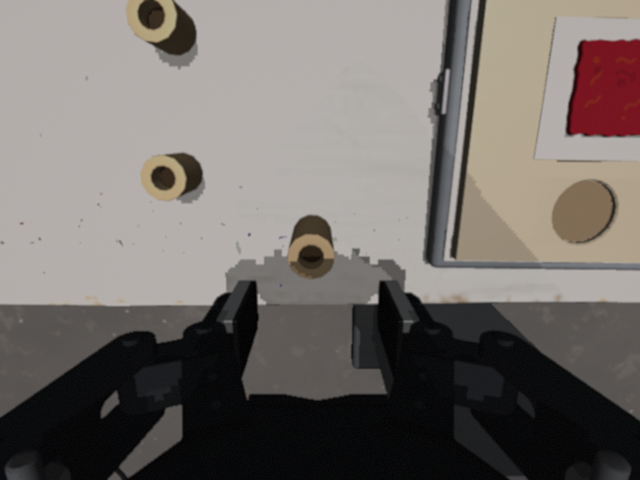

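T2's ring is at (311,256), ahead of and between the fingers, and nothing is near either finger.

```bash
python3 pix.py w19 311,256,.055; python3 look.py w19b
```

```text
311,256,.055 [0.4093 0.2829 0.055 ] depth [0.4052 0.2832 0.0426]
21.95 tcp [0.4096 0.2808 0.1134] toolx yaw -0.05991819079942796 z [-0.0025 -0.0014 -1.    ] F [-0.286  -0.1582 -0.4951] gap 0.049972658394389566 q7 [-0.019   0.1409 -0.6729  1.9456  0.0983  1.0904 -2.3047]
cam [0.476  0.2795 0.2545]
```

carry_out(
  series=[
    [0.3,-2,20,0,50],
    [0,0,25,0,50],
    [0,0,25,0,50],
    [0,0,12,0,50],
    [0,0,4,0,50],
    [0,0,0,0,50],
    [0,0,0,0,50],
  ],
)

```text
time: 22.58
tool_pos: [0.4113, 0.2843, 0.0295]
tool_rot: [1.0, -0.0, 0.001, -0.0]
contact_force: [-0.3, 0.6, 1.1]
finger_gap: 0.0499
```

```bash
python3 look.py w20
```

```text
22.5833 tcp [0.4113 0.2843 0.0295] toolx yaw -0.0400132413252491 z [ 0.0012  0.0007 -1.    ] F [-0.2718  0.5966  1.082 ] gap 0.049884660054243794 q7 [-0.0638  0.2692 -0.652   2.0119  0.2042  0.9225 -2.3938]
cam [0.4771 0.2827 0.1708]
```

View pics/w20.png

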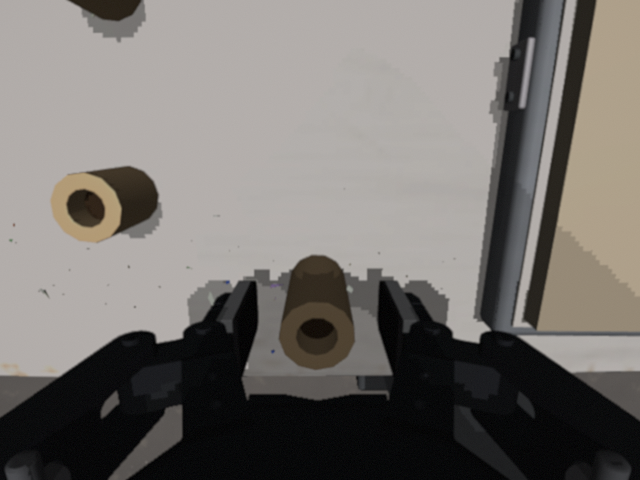

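T2 is centred between the pads, so I'll grasp and lift it.

carry_out(
  series=[
    [-1,0,4,0,50],
    [0,0,0,0,26],
    [0,0,0,0,26],
    [0,0,0,0,26],
    [0,0,0,0,26],
    [0,0,0,0,26],
    [0,0,0,0,26],
  ],
)

```text
time: 23.22
tool_pos: [0.4097, 0.2841, 0.0251]
tool_rot: [1.0, -0.0, 0.0, 0.0]
contact_force: [-1.4, -0.7, 5.4]
finger_gap: 0.027
```

carry_out(
  series=[
    [0,0,-20,0,26],
    [0,0,-35,0,26],
    [0,0,-35,0,26],
    [0,0,-25,0,26],
    [5,28,0,0,26],
    [5,36,0,0,26],
    [5,36,0,0,26],
    [5,36,0,0,26],
    [3,34,0,0,26],
    [0,0,0,0,26],
  ],
)

```text
time: 24.05
tool_pos: [0.4328, 0.1062, 0.1389]
tool_rot: [1.0, -0.005, -0.0, 0.002]
contact_force: [0.8, -0.6, -0.3]
finger_gap: 0.0269
```

carry_out(
  series=[
    [0,0,0,0,26],
    [0,0,20,0,26],
    [0,0,20,0,26],
    [0,0,0,0,26],
    [0,0,0,0,26],
  ],
)

```text
time: 24.47
tool_pos: [0.4312, 0.1151, 0.0989]
tool_rot: [1.0, 0.001, -0.001, -0.0]
contact_force: [-0.0, -0.2, 1.0]
finger_gap: 0.0268
```

```bash
python3 look.py w21
```

```text
24.4667 tcp [0.4312 0.1151 0.0989] toolx yaw 0.11861520063957413 z [-0.0028  0.0002 -1.    ] F [-0.0184 -0.2079  1.0353] gap 0.026838623732791396 q7 [ 0.2039  0.0267 -0.5251  2.075   0.0142  1.046  -1.8969]
cam [0.4976 0.1138 0.2399]
```

View pics/w21.png

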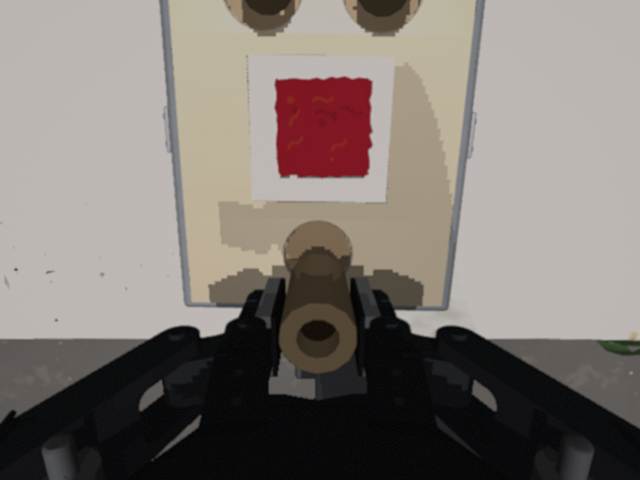

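The near recess is at (318,252), directly ahead of and below the held prop.

```bash
python3 pix.py w21 318,252,.036 247,55,.036 394,57,.036 386,202,.036 253,201,.036; python3 red.py w21 .042; python3 look.py w21b
```

```text
318,252,.036 [0.4326 0.1134 0.036 ] depth [0.4312 0.1134 0.0316]
247,55,.036 [0.5384 0.1502 0.036 ] depth [0.5385 0.1503 0.0358]
394,57,.036 [0.5377 0.0748 0.036 ] depth [0.5377 0.0748 0.0362]
386,202,.036 [0.4624 0.0751 0.036 ] depth [0.4621 0.0748 0.0343]
253,201,.036 [0.4627 0.1503 0.036 ] depth [0.4625 0.1505 0.0346]
[ 276   78   95   99 8797] [323.0477 126.6569] ((502.00592041015625, 110.79541015625), (49.15753936767578, 49.05632781982422), 0.22212004661560059)
24.5167 tcp [0.4322 0.1151 0.0998] toolx yaw 0.09943246098906248 z [-0.0005  0.0005 -1.    ] F [-0.2644  0.3873 -0.2478] gap 0.026944602666352048 q7 [ 0.204   0.0258 -0.5248  2.0737  0.0142  1.0459 -1.8968]
cam [0.4983 0.1137 0.241 ]
```

carry_out(
  series=[
    [0,2,14,0,26],
    [0,0,14,0,26],
    [0,0,8,0,26],
    [0,0,3,0,26],
    [0,0,0,0,26],
    [0,0,0,0,26],
  ],
)

```text
time: 25.07
tool_pos: [0.4329, 0.1123, 0.0613]
tool_rot: [1.0, 0.0, 0.0, -0.0]
contact_force: [0.5, -0.9, -0.1]
finger_gap: 0.0269
```

```bash
python3 look.py w22
```

```text
25.0667 tcp [0.4329 0.1123 0.0613] toolx yaw 0.007833633932190526 z [ 0.0009  0.0002 -1.    ] F [ 0.5224 -0.8804 -0.0928] gap 0.0268785866333917 q7 [ 0.1981  0.0822 -0.524   2.1106  0.0503  0.9595 -1.924 ]
cam [0.4988 0.1108 0.2025]
```

View pics/w22.png

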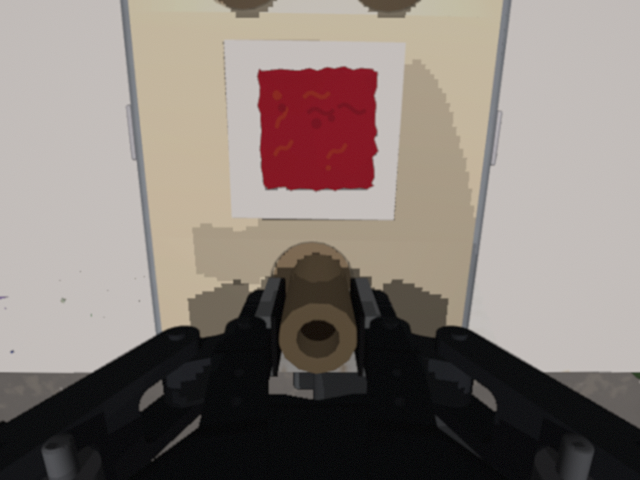

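The prop is inside the recess, about 2 mm right of centre. I'll nudge it left and lower it.

carry_out(
  series=[
    [0,-1,2,0,26],
    [0,0,1.2,0,26],
    [0,0,0,0,26],
    [0,0,0,0,26],
  ],
)

```text
time: 25.45
tool_pos: [0.4324, 0.1129, 0.0575]
tool_rot: [1.0, -0.0, 0.0, 0.0]
contact_force: [-1.3, -0.3, -0.3]
finger_gap: 0.0269
```

carry_out(
  series=[
    [0,0,1,0,26],
    [0,0,0.6,0,26],
    [0,0,0,0,26],
  ],
)

```text
time: 25.7
tool_pos: [0.4327, 0.113, 0.0571]
tool_rot: [1.0, -0.0, 0.0, 0.0]
contact_force: [-3.3, 0.1, 10.2]
finger_gap: 0.0268
```

carry_out(
  series=[
    [0,0,-0.5,0,30],
    [0,0,0,0,34],
    [0,0,0,0,42],
    [0,0,0,0,44],
    [0,0,-10,0,44],
    [0,0,-30,0,44],
    [0,0,-35,0,44],
    [0,0,-20,0,44],
    [0,0,0,0,44],
  ],
)

```text
time: 26.45
tool_pos: [0.4356, 0.1139, 0.1566]
tool_rot: [1.0, -0.0, 0.005, -0.0]
contact_force: [-0.8, 1.2, -0.2]
finger_gap: 0.0442
```

```bash
python3 look.py w23; python3 - <<'E'
from h import *
im,d=ctrl.get_image('top'); save(cv2.resize(im[160:320,100:560],None,fx=1.7,fy=1.7,interpolation=cv2.INTER_CUBIC),'top1.png'); save(im,'top1f.png')
im,d=ctrl.get_image('scene'); save(cv2.resize(im[180:360,180:480],None,fx=2.5,fy=2.5,interpolation=cv2.INTER_CUBIC),'scene1.png')
E
```

```text
26.45 tcp [0.4356 0.1139 0.1566] toolx yaw -0.005764789925508356 z [ 0.0092  0.001  -1.    ] F [-0.8286  1.1698 -0.2077] gap 0.04415235923959657 q7 [ 0.2182 -0.0441 -0.5173  2.0108 -0.0219  1.1602 -1.861 ]
cam [0.5003 0.1123 0.2984]
```

View pics/w23.png

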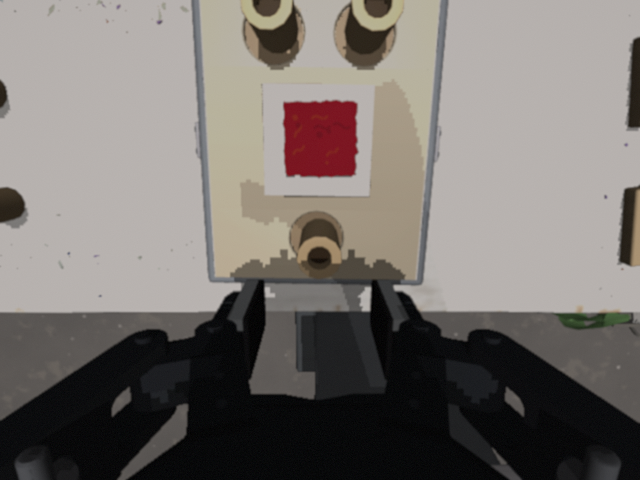

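View pics/scene1.png

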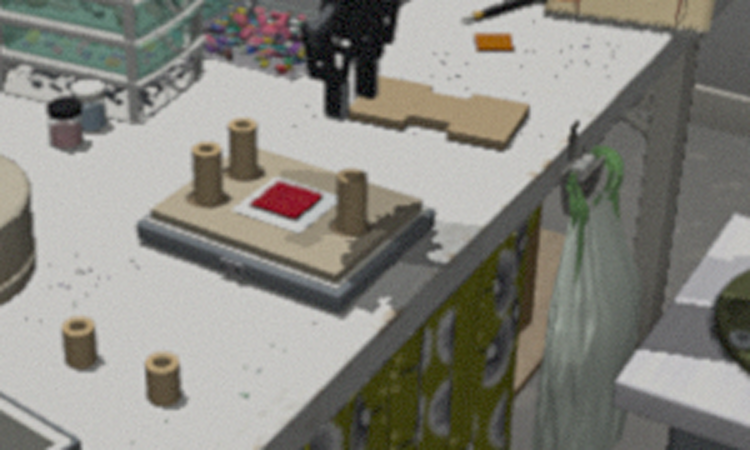

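Three tall props stand in the recesses, with tops at (267,8), (376,8) and (319,252) in the wrist view. The glass is on the paper, and the short props are untouched. Next is the shelf at (0.496,-0.185), yaw about 8°.

```bash
python3 pix.py w23 319,252,.087 269,8,.087 376,8,.087; python3 red.py w23 .042
```

```text
319,252,.087 [0.4357 0.1117 0.087 ] depth [0.4318 0.1116 0.0744]
269,8,.087 [0.5679 0.1379 0.087 ] depth [0.5717 0.1393 0.0751]
376,8,.087 [0.568  0.0824 0.087 ] depth [0.5718 0.0807 0.0749]
[ 284  101   73   75 5067] [319.9564 138.1395] ((502.2944641113281, 110.80926513671875), (48.79441833496094, 48.886531829833984), 0.41031697392463684)
```

carry_out(
  series=[
    [5,25,0,0,60],
    [6,35,0,0,70],
    [6,36,0,0,80],
    [6,36,0,0,80],
    [6,36,0,0,80],
    [6,36,0,-0.07,80],
    [6,36,0,-0.07,80],
    [5,36,0,0,80],
    [0,24,0,0,80],
    [0,0,0,0,80],
  ],
)

```text
time: 27.43
tool_pos: [0.4876, -0.1915, 0.1493]
tool_rot: [0.998, 0.066, -0.002, 0.001]
contact_force: [-0.1, -0.1, -0.2]
finger_gap: 0.0801
```

```bash
python3 look.py w24
```

```text
27.4333 tcp [ 0.4876 -0.1915  0.1493] toolx yaw 7.546069388869688 z [-0.0032 -0.0013 -1.    ] F [-0.1418 -0.0695 -0.166 ] gap 0.08011658648223391 q7 [ 0.511   0.123  -0.2021  1.86    0.0292  1.1639 -1.1403]
cam [ 0.5535 -0.1842  0.2903]
```

View pics/w24.png

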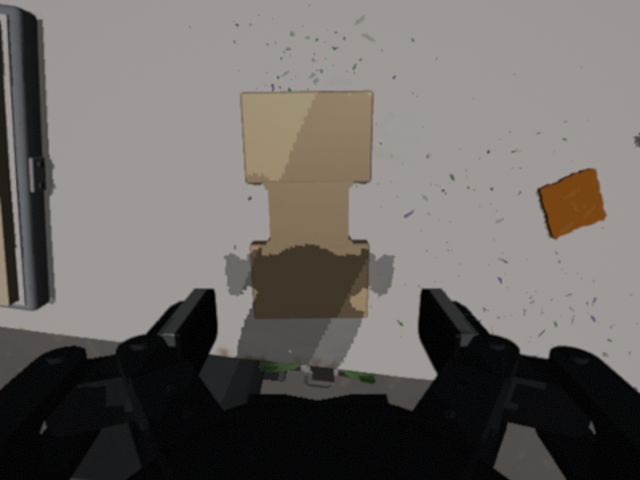

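The shelf corners are near (241,93), (373,92), (367,318) and (254,318). Its notches run between rows 182 and 241, and the waist spans columns 269 to 349.

```bash
python3 - <<'E'
from h import *
np.set_printoptions(precision=4,suppress=True)
z=np.load('w24.npz'); ci={k:z[k] for k in z.files if k!='d'}
s=plane(ci,[(241,93),(373,92),(367,318),(254,318)],.014); print(s.mean(0))
for i in range(4):
    e=s[(i+1)%4]-s[i]; print(np.linalg.norm(e),np.degrees(np.arctan2(e[1],e[0])))
n=plane(ci,[(265,183),(352,182),(351,240),(268,240)],.014); print(n,n.mean(0))
E
python3 look.py w24b
```

```text
[ 0.4954 -0.1853  0.014 ]
0.09391963312977826 -82.0023351571741
0.17724009625213766 -171.75006244194716
0.09459048484443641 97.61865050097137
0.17661269744823735 8.03387006792651
[[ 0.515  -0.1494  0.014 ]
 [ 0.5245 -0.2144  0.014 ]
 [ 0.4794 -0.2208  0.014 ]
 [ 0.4708 -0.156   0.014 ]] [ 0.4974 -0.1851  0.014 ]
27.4833 tcp [ 0.4876 -0.188   0.1492] toolx yaw 7.70645856487864 z [-0.0037  0.001  -1.    ] F [0.6087 0.2943 0.0947] gap 0.07982020678282938 q7 [ 0.5092  0.1215 -0.2055  1.8618  0.0271  1.1647 -1.1419]
cam [ 0.5536 -0.1808  0.2902]
```

carry_out(
  series=[
    [8.7,-1.5,15,0,76],
    [0,0,30,0,76],
    [0,0,35,0,76],
    [0,0,30,0,76],
    [0,0,12,0,76],
    [0,0,0,0,76],
    [0,0,0,0,76],
  ],
)

```text
time: 28.12
tool_pos: [0.4975, -0.1814, 0.0294]
tool_rot: [0.998, 0.071, -0.0, -0.0]
contact_force: [-0.5, 0.4, 0.5]
finger_gap: 0.0759
```

```bash
python3 look.py w25
```

```text
28.1167 tcp [ 0.4975 -0.1814  0.0294] toolx yaw 8.099726441353216 z [-0.0008  0.0007 -1.    ] F [-0.519   0.3659  0.4537] gap 0.07591479433421332 q7 [ 0.4866  0.2729 -0.2085  1.9537  0.0694  0.9229 -1.1858]
cam [ 0.563  -0.1737  0.1706]
```

View pics/w25.png

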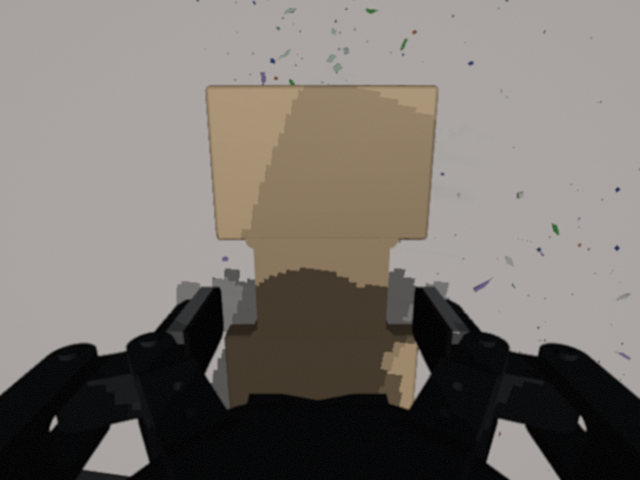

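The waist spans columns 256 to 388 and rows 240 to 330, so the gripper is about 3 mm left of centre.

```bash
python3 pix.py w25 322,238,.014 322,331,.014 206,86,.014 438,87,.014; python3 look.py w25b
```

```text
322,238,.014 [ 0.5207 -0.1816  0.014 ] depth [ 0.5202 -0.1817  0.0121]
322,331,.014 [ 0.475  -0.1883  0.014 ] depth [ 0.4735 -0.1886  0.0114]
206,86,.014 [ 0.5768 -0.1262  0.014 ] depth [ 0.5781 -0.1216 -0.0013]
438,87,.014 [ 0.5896 -0.2186  0.014 ] depth [ 0.5923 -0.2232 -0.0019]
28.1667 tcp [ 0.4986 -0.1821  0.0306] toolx yaw 8.072665785552795 z [ 0.0017 -0.0004 -1.    ] F [0.4114 0.0832 0.773 ] gap 0.07578912462894317 q7 [ 0.4869  0.2716 -0.2084  1.9523  0.0695  0.9227 -1.1858]
cam [ 0.5637 -0.1743  0.1719]
```

carry_out(
  series=[
    [-1,2.8,8,0,76],
    [0,0,12,0,76],
    [0,0,8,0,72],
    [0,0,3,0,72],
    [0,0,0,0,70],
    [0,0,0,0,70],
  ],
  grip_force=80,
)

```text
time: 28.72
tool_pos: [0.4967, -0.1854, -0.0021]
tool_rot: [0.998, 0.07, -0.0, -0.0]
contact_force: [-0.4, 0.3, -0.5]
finger_gap: 0.0697
```

```bash
python3 look.py w26
```

```text
28.7167 tcp [ 0.4967 -0.1854 -0.0021] toolx yaw 8.012634710520642 z [-0.0008  0.0003 -1.    ] F [-0.4137  0.259  -0.5357] gap 0.06968646521216779 q7 [ 0.4862  0.3198 -0.2014  1.9704  0.083   0.86   -1.1905]
cam [ 0.5622 -0.1777  0.1391]
```

View pics/w26.png

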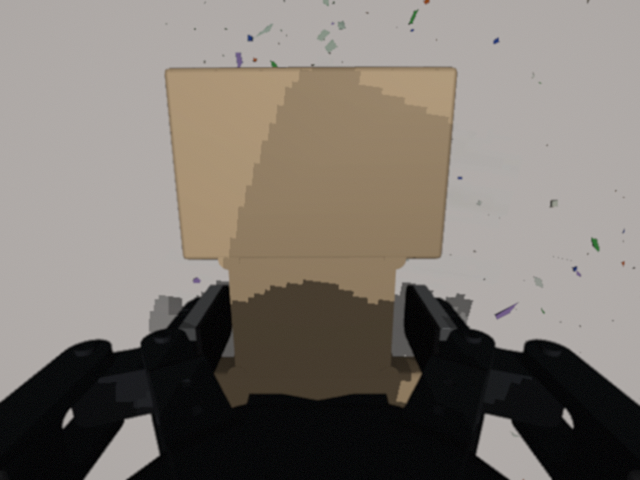

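The fingers are in both notches, so I'll close with 80 N.

carry_out(
  series=[
    [0,-0.8,0,0,68],
    [0,0,0,0,64],
    [0,0,0,0,58],
    [0,0,0,0,58],
    [0,0,0,0,58],
    [0,0,0,0,58],
  ],
  grip_force=80,
)

```text
time: 29.27
tool_pos: [0.4972, -0.1842, -0.0006]
tool_rot: [0.998, 0.07, 0.0, -0.0]
contact_force: [-1.6, 1.5, 6.0]
finger_gap: 0.0596
```

```bash
python3 look.py w26b
```

```text
29.2667 tcp [ 0.4972 -0.1842 -0.0006] toolx yaw 8.032408426365837 z [ 0.0003  0.0002 -1.    ] F [-1.6427  1.4509  6.0124] gap 0.05963893658387786 q7 [ 0.485   0.317  -0.2025  1.9704  0.0823  0.8617 -1.1919]
cam [ 0.5625 -0.1765  0.1406]
```

carry_out(
  series=[
    [0,0,-6,0,58],
    [0,0,-15,0,58],
    [0,0,-25,0,58],
    [0,0,-30,0,58],
    [0,0,-30,0,58],
    [0,0,-30,0,58],
    [0,0,-25,0,58],
    [0,0,0,0,58],
    [0,0,0,0,58],
  ],
)

```text
time: 30.07
tool_pos: [0.4972, -0.185, 0.16]
tool_rot: [0.998, 0.07, 0.001, 0.001]
contact_force: [-1.3, -0.8, -5.4]
finger_gap: 0.0591
```

```bash
python3 look.py w27; python3 - <<'E'
from h import *
im,d=ctrl.get_image('scene'); save(cv2.resize(im[120:320,180:480],None,fx=2.5,fy=2.5,interpolation=cv2.INTER_CUBIC),'scene2.png')
E
```

```text
30.0667 tcp [ 0.4972 -0.185   0.16  ] toolx yaw 7.998718199443877 z [ 0.002  -0.0012 -1.    ] F [-1.2789 -0.7572 -5.379 ] gap 0.05908489728269212 q7 [ 0.5043  0.1244 -0.2128  1.836   0.0289  1.1819 -1.149 ]
cam [ 0.5623 -0.1771  0.3013]
```

View pics/w27.png

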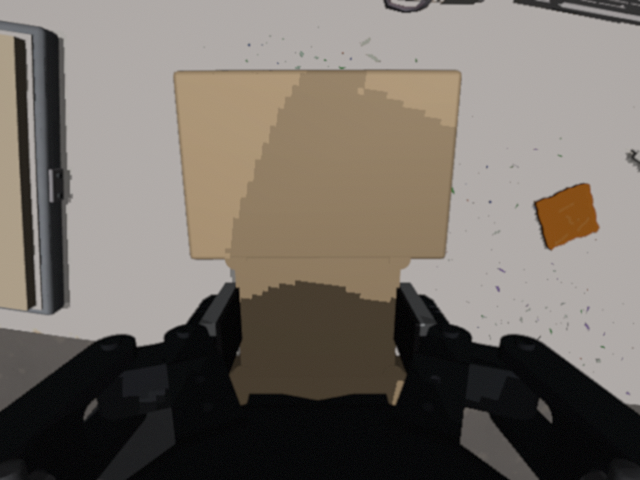

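View pics/scene2.png

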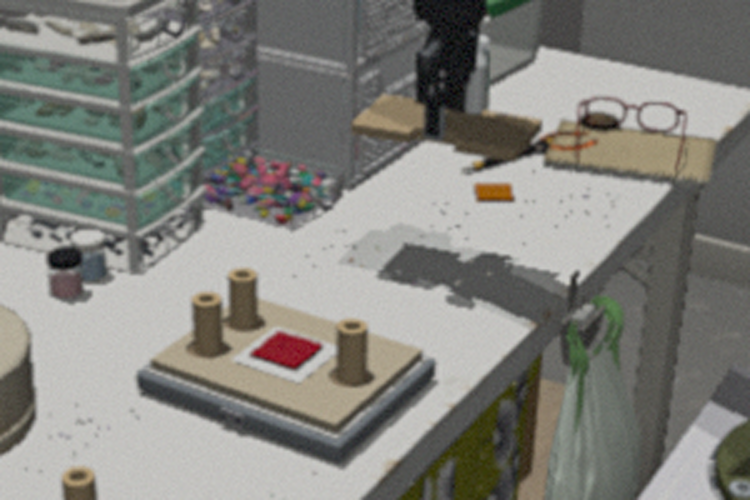

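carry_out(
  series=[
    [0,0,0,0.075,58],
    [0,0,0,0.075,58],
    [0,0,0,0,58],
    [0.5,-18,0,0,58],
    [0.5,-30,0,0,58],
    [0.5,-33,0,0,58],
    [0.5,-33,0,0,58],
    [0.5,-33,0,0,58],
    [0.5,-33,0,0,58],
    [0.5,-33,0,0,58],
  ],
)

```text
time: 31.0
tool_pos: [0.5012, 0.0297, 0.1576]
tool_rot: [1.0, -0.004, -0.001, 0.0]
contact_force: [1.0, 0.4, -5.4]
finger_gap: 0.0595
```

carry_out(
  series=[
    [0.5,-33,0,0,58],
    [0.5,-30,0,0,58],
    [0,-18,0,0,58],
    [0,0,0,0,58],
    [0,0,0,0,58],
    [0,0,0,0,58],
  ],
)

```text
time: 31.5
tool_pos: [0.5036, 0.1082, 0.1579]
tool_rot: [1.0, -0.005, -0.001, 0.001]
contact_force: [0.4, -0.5, -4.7]
finger_gap: 0.0597
```

```bash
python3 look.py w28; python3 - <<'E'
from h import *
im,d=ctrl.get_image('scene'); save(cv2.resize(im[180:340,180:420],None,fx=3,fy=3,interpolation=cv2.INTER_CUBIC),'scene3.png')
E
```

```text
31.5 tcp [0.5036 0.1082 0.1579] toolx yaw -0.5416154166304866 z [-0.0025 -0.0011 -1.    ] F [ 0.3922 -0.4529 -4.7067] gap 0.05966241666625462 q7 [ 0.1701  0.1131 -0.4591  1.8617  0.0545  1.1817 -1.8875]
cam [0.57   0.1062 0.299 ]
```

View pics/w28.png

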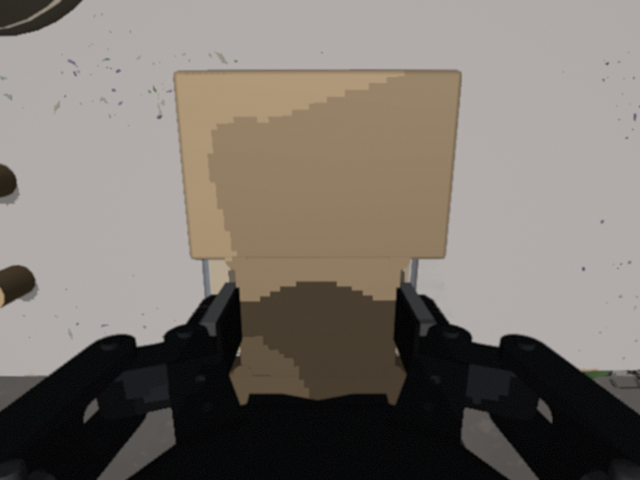

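View pics/scene3.png

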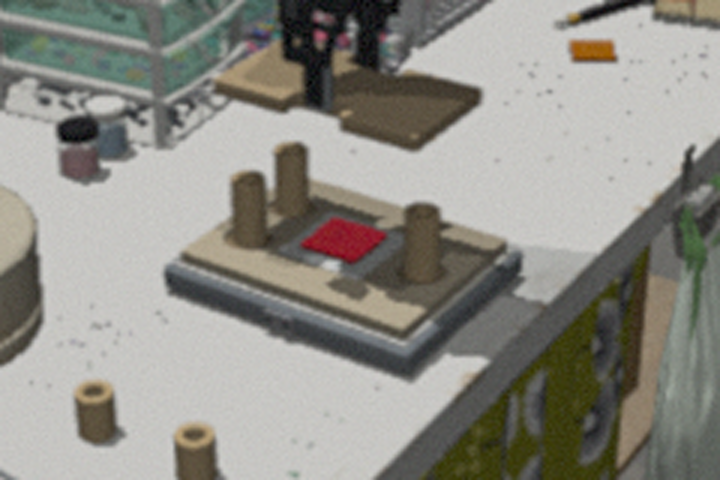

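The shelf is held level over the hearth, and the props and glass below are undisturbed. I'll check where the shelf centre lies relative to the tool.

```bash
python3 pix.py w28 175,71,.1725 460,71,.1725 190,258,.1725 446,258,.1725; python3 look.py w28b
```

```text
175,71,.1725 [0.5911 0.1519 0.1725] depth [0.5915 0.1526 0.1705]
460,71,.1725 [0.5904 0.0601 0.1725] depth [0.5907 0.0593 0.1704]
190,258,.1725 [0.5278 0.1532 0.1725] depth [ 0.4701  0.2173 -0.0003]
446,258,.1725 [0.527  0.0595 0.1725] depth [ 0.4669 -0.0058 -0.0041]
31.6 tcp [0.504  0.1076 0.1585] toolx yaw -0.6699793975412401 z [-0.0015 -0.0009 -1.    ] F [-0.6217  0.2356 -4.7526] gap 0.05909937855276707 q7 [ 0.171   0.1124 -0.4585  1.8612  0.0541  1.1817 -1.8881]
cam [0.5703 0.1055 0.2996]
```

carry_out(
  series=[
    [-1,-5.5,0,0,58],
    [0,0,15,0,58],
    [0,0,18,0,58],
    [0,0,15,0,58],
    [0,0,10,0,58],
    [0,0,5,0,58],
    [0,0,0,0,58],
    [0,0,0,0,58],
  ],
)

```text
time: 32.32
tool_pos: [0.5037, 0.1148, 0.0967]
tool_rot: [1.0, -0.005, 0.0, -0.0]
contact_force: [0.6, -0.3, -4.2]
finger_gap: 0.0596
```

```bash
python3 look.py w29; python3 - <<'E'
from h import *
im,d=ctrl.get_image('scene'); save(cv2.resize(im[180:340,180:420],None,fx=3,fy=3,interpolation=cv2.INTER_CUBIC),'scene4.png')
E
```

```text
32.3167 tcp [0.5037 0.1148 0.0967] toolx yaw -0.5934762028171059 z [ 0.0005  0.0001 -1.    ] F [ 0.6029 -0.2806 -4.222 ] gap 0.059631148724656254 q7 [ 0.1514  0.1803 -0.4626  1.9249  0.0921  1.0564 -1.9312]
cam [0.5697 0.1127 0.2379]
```

View pics/w29.png

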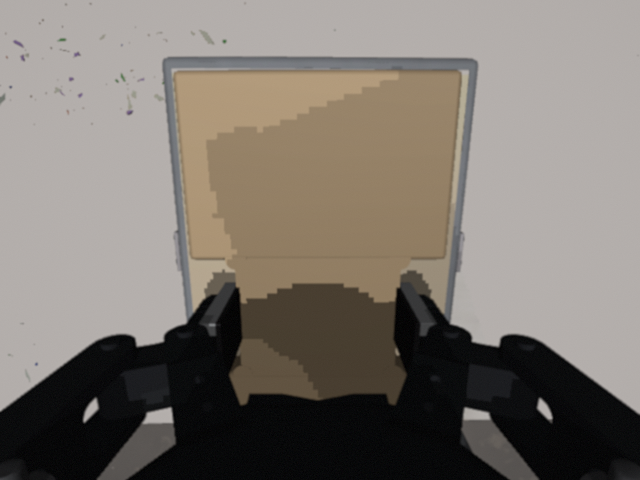

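View pics/scene4.png

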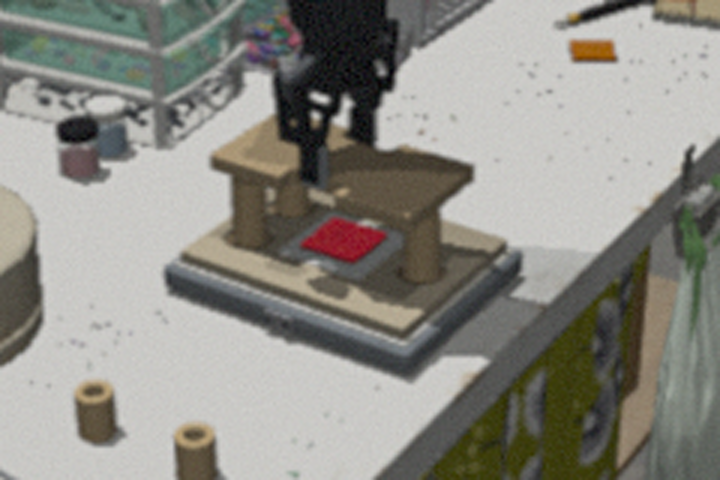

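The shelf sits about 10 mm above the props, parallel to the tray. Its far corners are at (175,70) and (460,70), and the tray's are at (165,60) and (476,62).

```bash
python3 pix.py w29 175,70,.111 460,70,.111 190,258,.111 446,258,.111 ; python3 look.py w29b
```

```text
175,70,.111 [0.5917 0.1586 0.111 ] depth [0.6067 0.1901 0.0242]
460,70,.111 [0.5908 0.0666 0.111 ] depth [0.6052 0.0351 0.0245]
190,258,.111 [0.5278 0.16   0.111 ] depth [0.5024 0.1886 0.0342]
446,258,.111 [0.5269 0.066  0.111 ] depth [0.5012 0.0379 0.0346]
32.4167 tcp [0.5043 0.115  0.0973] toolx yaw -0.5866504276386126 z [ 0.0019  0.0003 -1.    ] F [ 0.5239  0.0819 -4.4796] gap 0.059483566409403554 q7 [ 0.1513  0.1796 -0.4627  1.9242  0.0921  1.0563 -1.9312]
cam [0.57   0.1128 0.2387]
```

carry_out(
  series=[
    [0,0,4,0,58],
    [0,0,3,0,58],
    [0,0,1,0,58],
    [0,0,0,0,58],
    [0,0,0,0,58],
  ],
)

```text
time: 32.88
tool_pos: [0.5033, 0.1147, 0.0881]
tool_rot: [1.0, -0.005, -0.0, 0.0]
contact_force: [0.2, 0.7, -4.6]
finger_gap: 0.0594
```

carry_out(
  series=[
    [0,0,1,0,58],
    [0,0,0,0,58],
    [0,0,0,0,58],
  ],
)

```text
time: 33.13
tool_pos: [0.5034, 0.1147, 0.0873]
tool_rot: [1.0, -0.005, -0.0, 0.0]
contact_force: [-0.2, -0.6, -4.5]
finger_gap: 0.0593
```

carry_out(
  series=[
    [0,0,0.7,0,58],
    [0,0,0,0,58],
    [0,0,0,0,58],
  ],
)

```text
time: 33.38
tool_pos: [0.5034, 0.1148, 0.0866]
tool_rot: [1.0, -0.005, -0.0, 0.0]
contact_force: [0.5, 1.2, -4.6]
finger_gap: 0.0593
```

carry_out(
  series=[
    [0,0,0.7,0,58],
    [0,0,0,0,58],
    [0,0,0,0,58],
  ],
)

```text
time: 33.63
tool_pos: [0.5036, 0.1148, 0.0865]
tool_rot: [1.0, -0.005, 0.0, 0.0]
contact_force: [-2.6, -0.9, 1.6]
finger_gap: 0.0595
```

The props now carry the shelf's weight: the force went from -4.6 to +1.6 N. I'll open slowly.

carry_out(
  series=[
    [0,0,0,0,60],
    [0,0,0,0,62],
    [0,0,0,0,64],
    [0,0,0,0,68],
    [0,0,0,0,74],
    [0,0,0,0,80],
    [0,0,0,0,80],
    [0,0,0,0,80],
  ],
  grip_force=20,
)

```text
time: 34.3
tool_pos: [0.5035, 0.1147, 0.086]
tool_rot: [1.0, -0.005, 0.0, 0.0]
contact_force: [1.0, 0.7, 0.6]
finger_gap: 0.0796
```

```bash
python3 look.py w30; python3 pix.py w30 175,70,.101 460,70,.101
```

```text
34.3 tcp [0.5035 0.1147 0.086 ] toolx yaw -0.5844621203968221 z [ 0.0002 -0.0001 -1.    ] F [1.0045 0.6927 0.6008] gap 0.07961028829843149 q7 [ 0.1487  0.1933 -0.4614  1.9349  0.0998  1.0352 -1.9374]
cam [0.5695 0.1127 0.2272]
175,70,.101 [0.5913 0.1583 0.101 ] depth [0.5917 0.1591 0.0988]
460,70,.101 [0.5904 0.0668 0.101 ] depth [0.5909 0.0657 0.0981]
```

View pics/w30.png

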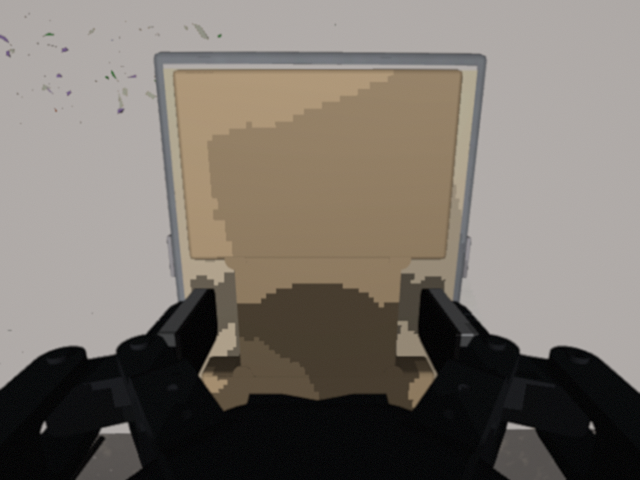

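The shelf rests free with both fingers clear of the notches. I'll raise straight up.

carry_out(
  series=[
    [0,0,-6,0,80],
    [0,0,-15,0,80],
    [0,0,-30,0,80],
    [0,0,-35,0,80],
    [0,0,-35,0,80],
    [0,0,0,0,80],
    [-30,0,-10,0,80],
    [-30,0,0,0,80],
    [0,0,0,0,80],
    [0,0,0,0,80],
  ],
)

```text
time: 35.18
tool_pos: [0.4428, 0.1154, 0.2175]
tool_rot: [1.0, -0.005, 0.001, 0.001]
contact_force: [1.2, 1.0, 0.0]
finger_gap: 0.0798
```

```bash
python3 look.py w31; python3 - <<'E'
from h import *
im,d=ctrl.get_image('scene'); save(cv2.resize(im[180:340,180:420],None,fx=3,fy=3,interpolation=cv2.INTER_CUBIC),'scene5.png')
E
```

```text
35.1833 tcp [0.4428 0.1154 0.2175] toolx yaw -0.54637379949073 z [ 0.0019 -0.0011 -1.    ] F [1.1837 1.0238 0.0216] gap 0.07980570360267625 q7 [ 0.1817 -0.072  -0.47    1.9095 -0.0322  1.295  -1.8589]
cam [0.5085 0.1135 0.3588]
```

View pics/w31.png

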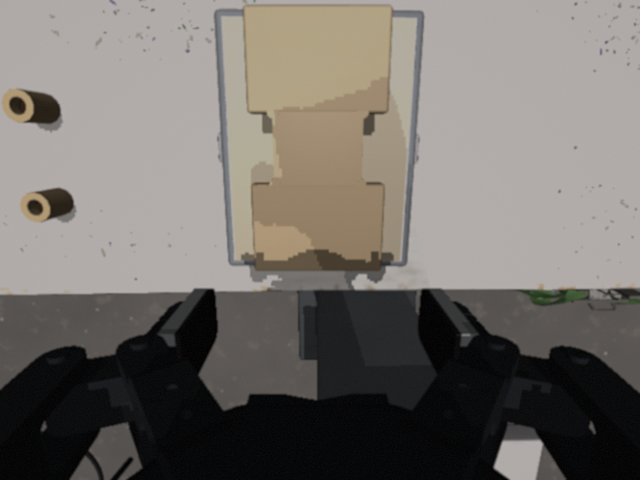

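View pics/scene5.png

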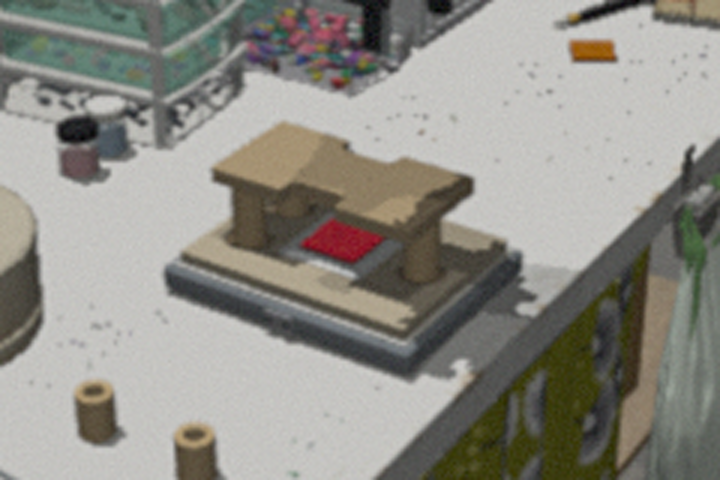

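The shelf spans all three props, with corners near (245,7), (391,7), (382,269) and (255,269). I'll check its centre and level numerically.

```bash
python3 - <<'E'
from h import *
np.set_printoptions(precision=4,suppress=True)
z=np.load('w31.npz'); ci={k:z[k] for k in z.files if k!='d'}; d=z['d']
s=plane(ci,[(245,7),(391,7),(382,269),(255,269)],.101); print('shelf',s.mean(0))
for i in range(4):
    e=s[(i+1)%4]-s[i]; print(np.linalg.norm(e),np.degrees(np.arctan2(e[1],e[0])))
u,v=np.meshgrid(np.arange(278,360,3),np.arange(15,255,3)); u=u.ravel();v=v.ravel()
P=world(ci,np.c_[u,v],d[v,u]); A=np.c_[P[:,:2]-P[:,:2].mean(0),np.ones(len(P))]
for _ in range(3):
    c=np.linalg.lstsq(A,P[:,2],rcond=None)[0]; r=P[:,2]-A@c; k=abs(r)<2.5*r.std()+1e-6; A=A[k];P=P[k]
print('slope',c,'rms',r.std())
# table reference slope
m=np.zeros((480,640),bool); m[30:280:6,440:620:6]=1; v,u=np.nonzero(m); T=world(ci,np.c_[u,v],d[v,u]); B=np.c_[T[:,:2]-T[:,:2].mean(0),np.ones(len(T))]; print('table',np.linalg.lstsq(B,T[:,2],rcond=None)[0])
t=plane(ci,[(216,12),(423,14),(407,265),(230,263)],.030); print('tray',t.mean(0))
E
```

```text
shelf [0.5019 0.1129 0.101 ]
0.09217724065380346 -90.47684948669799
0.17524901224171116 -179.83287220842797
0.09526344550188964 89.51161684873514
0.17522232379129696 -0.8419446849206229
slope [0.0022 0.0001 0.0995] rms 0.0006737498771070971
table [-0.0067  0.0845 -0.0005]
tray [0.5004 0.1121 0.03  ]
```

The shelf centre is within about 2 mm, its yaw is about -0.5° like the base, and its slope is 0.002 rad. Everything is released, so I'll hand in.

```bash
python3 -c "
from workcell import ctrl
print(ctrl.hand_in()); print(ctrl.state()['time'])"
```

```text
the job is handed in; nothing more can be done
None
the job is handed in; nothing more can be done
```

The firing is set up and the job was handed in at about 35 s of the 120 s allowed; the interface gave no verdict. The red glass lies flat on the kiln paper, a tall prop stands in each of the three recesses, and the shelf rests on the props.

What the last checks showed:
- **Shelf:** its centre is within about 2 mm of the base centre and its yaw is about -0.5°, much like the base's. The depth-fit slope of its top is about 0.002 rad, and the top is at z ≈ 0.100 m where 0.101 m was expected. The scene picture shows it clear of the glass.
- **Glass:** it was about 2 mm from the paper's centre when measured before the shelf went on.
- **Props:** all three looked upright and within about 4 mm of their recess centres, also measured before the shelf went on.
- **Left alone:** both short props and the amber glass were not touched, and I saw no change in them in the pictures. I did not measure their positions again at the end.
- **Disagreements:** the paper and the recesses put the base centre about 2 mm apart in x, which is within the calibration error. My slope check on a patch of the table gave an implausible 0.08, probably because the patch was badly chosen, so the level figure rests on the shelf's own depth fit.

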